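Register the forked blank in the drilling nest

TASK

The sharpening stone has been left lying across the drilling nest: lay it flat on the bench, clear of the nest and the rack. Then take the steel blank with the forked end from the rack, lower it gently into the nest with the fork towards the end stop, and push it up tight against both the end stop and the side rail, so that it lies flat, square and let go, ready for drilling. Leave the two other blanks in the rack and the tin and the oil bottle where they are.

Things in the scene. Friction and masses are not known exactly. Their poses are not given: they have to be found in the camera images.
- nest: Drilling nest fixed on the bench (bench top z = 0): open-topped oblong pocket. Origin: bench height, mid-width of the pocket; z up. Floor top at z = 6 mm; inside x -23 to +23, y -80 to +70 mm; walls 10 mm thick, tops at z = 26. Dark +y wall: end stop (face y = +70). Dark -x wall: side rail (face x = -23). Flat 6 mm lugs out to y = -118 and +108. Place and yaw vary.
- nest_corner (a point): Corner of the pocket where end stop and side rail meet, at floor height (x -23, y +70, z +6 mm in the nest's frame). The pocket is 10 mm wider than the blank: fingers cannot go down beside its long sides, only beyond its ends.
- nest_window (a point): Middle of the window in the nest's +x wall, at floor height (x +28, y +40, z +6 mm in the nest's frame). The wall is open down to the floor from y = +14 to +66, so that a finger can push the blank sideways (to -x) against the side rail.
- nest_seat (a point): Where the forked blank's origin comes to lie when it is registered: x -5, y +40, z +6 mm in the nest's frame, the blank's +y (fork) along the nest's +y.
- rack: Wooden rack fixed on the bench: rail 22 mm wide (x), 216 long (y), top at z = 10 mm; three seats 64 mm long at y = -70, 0, +70, closed at the ends by dividers 6 mm thick up to z = 32; flat 6 mm feet 40 mm wide out to y = +-130. A blank lies lengthwise in each seat, overhanging 7 mm at both long sides: fingers fit there, not at the ends. Origin: bench height, centre. Place and yaw vary.
- forked_blank: The steel blank to be registered: flat bar 36 mm wide (x), 60 mm long (y), 14 mm thick (z), about 0.18 kg, with a slot 14 mm wide and 16 mm deep cut into its +y end so that this end is a fork. Origin: centre of its underside; +y points to the forked end. It starts in any of the rack's three seats, underside at z = 10 mm over the bench.
- fork_end (a point): Middle of the forked end's plane at the underside of the forked blank (0, +30, 0 mm in its frame).
- plain_blank: Bystander in the rack: steel bar 36 x 60 x 14 mm with two square ends. Origin: centre of its underside, long axis y.
- round_blank: Bystander in the rack: steel bar 36 x 60 x 14 mm with one end (+y) rounded to a half circle. Origin: centre of its underside, long axis y.
- stone: Dark grey sharpening stone, an oblong block 26 mm wide (x), 98 mm long (y), 20 mm high (z), 0.12 kg. Origin: centre of its underside. It starts lying across the tops of the nest's walls (underside at z = 26 mm), up to 0.45 rad from square; held by the fingertips above the wall tops, the fingers clear the walls.
- round_tin: Bystander: low round brass-coloured tin, 62 mm across, 24 mm high. Origin: centre of its underside.
- oil_bottle: Bystander: small bottle with a cap, 35 mm across, 73 mm high. Origin: centre of its underside. Farther off, fixed: soldering station and iron stand at x 0.65 to 0.77, y -0.17 to -0.48, some 0.15 m high; small vise at x 0.24 to 0.39, y 0.06 to 0.16, some 0.1 m high; the bench ends at y = +0.22.
There are look-alikes about, which are no part of the job. Of the things that look like the stone, the larger one is meant. What is shaped like the forked_blank but purple is not meant.

How it is judged:
By the outcome, as a careful person would: the job done as asked, in the order asked, and still so for the second after the job is handed in, with the robot touching nothing.
It also fails if it takes over 72 s, if anything falls off the work surface, if the arm or the gripper's body presses on something with over 40 N, if the wrist force passes 120 N, or if a joint passes its speed limit or range.

ROBOT

A 6-joint arm with a two-finger parallel gripper is mounted at the origin on a cart in front of the work surface, level with it; the furniture and walls round the work are solid. World frame = base frame: x ahead of the robot, y to its left, z up, the work surface at z = 0. Lengths are in mm, angles in rad, forces in N, time in s.
With the tool pointing down it reaches from about 350 to 950 mm from the base axis. Payload 17.4 kg.
Tool frame: the origin (TCP) lies midway between the tips of the shut fingers; the grasp point (between the pads) lies 19 mm behind it; z points along the fingers, x is the direction in which the jaws open and shut, and the axes are right-handed (so a half turn about z gives the same grasp; the last joint's range is limited). The gripper opens to 93 mm and grips with 3 to 60 N. Pads are 15 mm wide; open, the fingers measure 128 mm over their backs; the gripper's body (75 mm by 188 mm) begins 65 mm behind the grasp point.
Start: joints at [1.261, 0.116, 1.442, -0, 1.584, -0.038], TCP at [181.222, 650.224, 218.646] pointing down, gripper open.
Joint ranges: [-2.83, 2.83], [-0.83, 2.19], [0.07, 2.5], [-1.14, 4.28], [0.01, 3], [-2.97, 2.97]. Speed limits (rad/s): [1.89, 1.89, 2.22, 3.14, 3.14, 3.14].

INTERFACE

Orientations are given as a unit quaternion [x, y, z, w].
In Python, from plant import * gives the robot as it stands.
- The arm moves only by the tool apply_moves, never from a script. Its argument "motion" is a list of rows, each a list of 6 numbers: the shift along the tool's x, y, z in units of 6 cm (1.0 is 6 cm), then the turn, a rotation vector about the tool's x, y, z in units of 8 degrees (1.0 is 8 degrees). In form: [[dx, dy, dz, wx, wy, wz], ...]. A call has exactly 10 rows; each row shifts and turns the commanded pose from where the row before left it, along the tool's axes as they then stand; what a row does not reach is not made up. A row lasts 1/8 s, in which the tool goes at most 62.5 mm and 10.7 degrees, less where a joint would pass 70% of its speed; a pose out of reach is approached as far as the arm can. A call with a number of a shift or a turn outside -1 to 1 is refused whole. A call with a gripper value outside its range is refused whole. "hand" is the opening, from -1 (shut) to 1 (fully open), so that 0 is half open, set as the call begins (left out, the last holds). The fingers move at their own pace and stop on an object; the grip force is fixed at half the most. Time passes only in rows, so rows that do not move let the fingers close, or fill a call up. It gives the time, the measured TCP pose, the force and the opening at its end, in the units of the state.
- read_state(): the state, without advancing time (a new reading comes with each control period).
- grab_frame(name): name is "scene" or "top" or "wrist"; returns the picture (480x640x3 uint8, blue, green, red); there is no depth.
- camera_model(name): a dict with "intrinsics" (3x3 intrinsics, pixels), "extrinsics" (4x4, takes a point from world to camera coordinates). Camera axes: x right, y down, z forward; pixel columns grow to the right and rows downward; lengths in mm; the calibration is good to about 2 mm. The wrist camera is an equidistant fisheye: a pixel r from the principal point sees the ray r / f radians off the axis. A picture is of the moment at which its call begins: read the wrist's pose just before it. camera_model takes no time and is no camera call; for the wrist camera it gives the pose at the moment of the call.
- finish_job(): hands the job in, once; it reports no verdict.
The state is a dict: "t": time; "joint_pos": joint angles; "qvel": joint speeds; "effort": joint torques, N m; "eef_pos": TCP position; "tool_rot": TCP orientation; "contact_force": force on the tool from outside, world axes, zero at the start; "torque": the same for the moment, N m; "opening": finger opening in mm.
Only numpy, scipy, OpenCV 4.12 (cv2) and the standard library are available. Lean on these libraries where they do the work, as an engineer would, in place of code of your own. Each camera call takes 0.05 s, during which the arm holds its last target.

## Working session

There is one attempt and no reset: what is moved stays moved. The work goes in short steps, Python scripts to look and compute and a tool call to move; the robot and the scene stay as the last step left them, time stands still between calls to the robot, and variables do not carry over. Pictures are saved under pics/ and viewed, and the job is handed in when it is done.

Besides the shell and the picture viewer there is one more tool, called as a command line: name --pt "numbers of a row" for each row, then --argument value for the rest. apply_moves: Moves the arm, as the interface text tells. Shifts and turns lie within -1 to 1; 1 stands for 6 cm of shift or 8 degrees of turn. Its arguments: {"type":"object","properties":{"motion":{"type":"array","items":{"type":"array","items":{"type":"number","minimum":-1,"maximum":1}}},"hand":{"type":"number"}},"required":["motion"]}

```bash
ls; mkdir -p pics; python3 - <<'E'
from plant import *
import cv2
s=read_state();print(s)
for n in ["scene","top","wrist"]:
    m=camera_model(n);print(n,m)
    cv2.imwrite(f"pics/{n}0.png",grab_frame(n))
E
```

```text
pics
{'t': 0.0, 'joint_pos': array([ 1.26118602e+00,  1.16516188e-01,  1.44232637e+00,  1.16585891e-06,
        1.58402492e+00, -3.77990380e-02]), 'qvel': array([ 8.13014699e-05, -1.42327041e-03,  3.81108152e-04,  6.65569680e-04,
        1.03084187e-04, -9.59932134e-04]), 'effort': array([-1.85218123e-03, -7.21268892e+01, -6.22609162e+01,  7.78705487e-02,
        2.38535344e-02, -1.41444098e-04]), 'eef_pos': array([181.15822425, 649.99363153, 217.84688947]), 'tool_rot': array([ 7.96390645e-01,  6.04782220e-01, -5.22168113e-04,  3.65558972e-04]), 'contact_force': array([ 0.29361079, -0.37286928, -0.65713772]), 'torque': array([ 0.01589233, -0.02341196, -0.00063729]), 'opening': 93.1654511550339}
scene {'intrinsics': array([[464.50310632,   0.        , 311.6045095 ],
       [  0.        , 464.50310632, 240.95344823],
       [  0.        ,   0.        ,   1.        ]]), 'extrinsics': array([[-8.85129533e-01, -4.65321268e-01,  4.67184546e-03,
         4.42443197e+02],
       [-2.86333260e-01,  5.36691425e-01, -7.93710009e-01,
         2.77938381e+02],
       [ 3.66822809e-01, -7.03873875
[... 497 characters left out ...]
    [ 1.12154798e-01,  3.18012185e-02, -9.93181748e-01,
         9.68027513e+02],
       [ 0.00000000e+00,  0.00000000e+00,  0.00000000e+00,
         1.00000000e+00]])}
wrist {'intrinsics': array([[371.64829954,   0.        , 316.64417377],
       [  0.        , 371.64829954, 236.99686273],
       [  0.        ,   0.        ,   1.        ]]), 'extrinsics': array([[ 2.68965840e-01,  9.63149713e-01, -9.16202775e-05,
        -6.75807359e+02],
       [ 9.20731393e-01, -2.57092325e-01,  2.93525534e-01,
        -3.43340183e+01],
       [ 2.82685479e-01, -7.90326994e-02, -9.55951229e-01,
         3.91497370e+02],
       [ 0.00000000e+00,  0.00000000e+00,  0.00000000e+00,
         1.00000000e+00]])}
```

View pics/scene0.png

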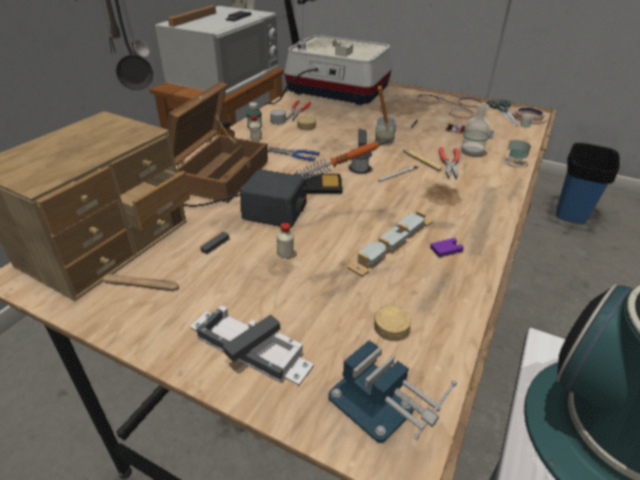

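View pics/top0.png

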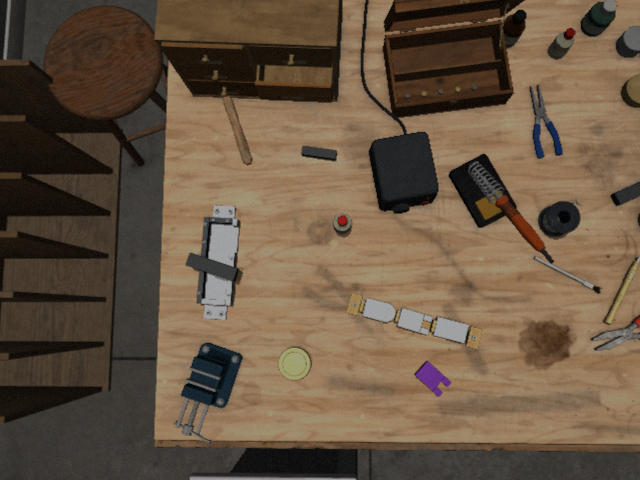

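The top view shows the nest at about (218,262) with the stone across it, the rack at (413,320) and the tin at (294,363). The bottle is at (342,223), a small look-alike stone at (319,153) and the purple decoy at (433,378). I'll zoom in on the nest and rack.

```bash
python3 - <<'E'
import cv2,numpy as np
t=cv2.imread("pics/top0.png")
a=cv2.resize(t[195:330,170:270],None,fx=4.4,fy=4.4,interpolation=cv2.INTER_CUBIC)
b=cv2.resize(t[285:355,340:490],None,fx=5.3,fy=5.3,interpolation=cv2.INTER_CUBIC)
cv2.imwrite("pics/za.png",a);cv2.imwrite("pics/zb.png",b)
E
```

```text
(no output)
```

View pics/za.png

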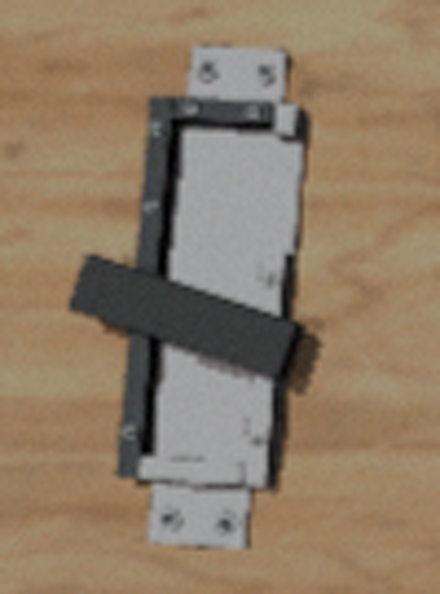

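View pics/zb.png

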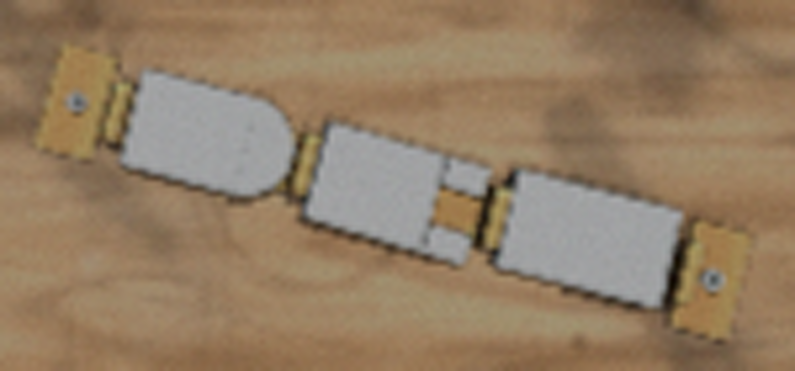

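View pics/wrist0.png

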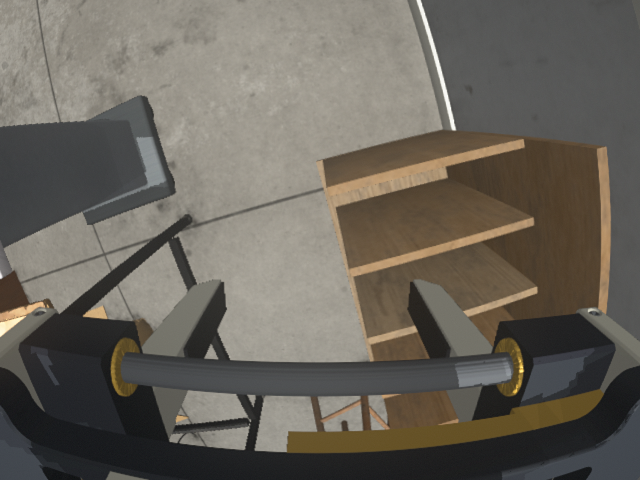

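```bash
cat > h.py <<'E'
from plant import *
import numpy as np, cv2
def cast(name,uv,z,m=None):
    m=m or camera_model(name);K=m['intrinsics'];E=m['extrinsics'];R=E[:3,:3];t=E[:3,3]
    x=(uv[0]-K[0,2])/K[0,0];y=(uv[1]-K[1,2])/K[1,1]
    if name=='wrist':
        r=np.hypot(x,y);s=np.sin(r)/r if r>1e-9 else 1;d=np.array([x*s,y*s,np.cos(r)])
    else: d=np.array([x,y,1])
    d=R.T@d;c=-R.T@t
    return c+d*(z-c[2])/d[2]
def proj(name,P,m=None):
    m=m or camera_model(name);K=m['intrinsics'];E=m['extrinsics'];p=E[:3,:3]@np.array(P,float)+E[:3,3]
    if name=='wrist':
        a=np.arctan2(np.hypot(p[0],p[1]),p[2]);n=np.hypot(p[0],p[1]);q=p[:2]/n*a
    else: q=p[:2]/p[2]
    return q*K[0,0]+K[:2,2]
def tool():
    from scipy.spatial.transform import Rotation as R
    s=read_state();return s,R.from_quat(s['tool_rot']).as_matrix()
E
cat > m1.py <<'E'
from h import *
A=lambda x,y:((x+.5)/4.4-.5+170,(y+.5)/4.4-.5+195)
B=lambda x,y:((x+.5)/5.3-.5+340,(y+.5)/5.3-.5+285)
np.set_printoptions(precision=1,suppress=True)
def ln(a,b):d=b-a;return np.degrees(np.arctan2(d[1],d[0])),np.hypot(*d[:2])
p=cast('top',A(239,48),6);q=cast('top',A(198.5,544),6);print('lug',p,q,ln(q,p))
p=cast('top',A(150,98),26);q=cast('top',A(119,476),26);print('outer rail',p,q,ln(q,p))
print('stone',[cast('top',A(*c),46) for c in [(90,254),(70,308),(282,377),(300,322)]])
for n,z,cs in [('fork',24,[(330,120),(303,219),(465,265),(492,165)]),('plain',24,[(516,168),(497,265),(663,309),(683,211)])]:
    c=[cast('top',B(*c),z) for c in cs];print(n,np.mean(c,0),ln(c[0],c[3]),ln(c[1],c[2]),ln(c[0],c[1]))
p=cast('top',B(76,102),6);q=cast('top',B(712,280),6);print('rack feet',p,q,(p+q)/2,ln(q,p))
for n,uv,z in [('tin',(294,363),24),('bottle',(342,221),73),('purple',(433,378),14),('small',(319,153),20),('vise',(220,372),50)]:print(n,cast('top',uv,z))
E
python3 m1.py
```

```text
lug [671.1 104.3   6. ] [447.1 117.1   6. ] (np.float64(-3.280190649016104), np.float64(224.40484818160618))
outer rail [644.5 139.   26. ] [476.8 148.   26. ] (np.float64(-3.0644585795971606), np.float64(167.95643898359535))
stone [array([572.3, 157.9,  46. ]), array([548.8, 165.9,  46. ]), array([518.9,  72.9,  46. ]), array([542.6,  65.6,  46. ])]
fork [ 443.1 -269.1   24. ] (np.float64(-105.51078586764005), np.float64(59.653316877507386)) (np.float64(-105.71095941889028), np.float64(59.52416481415866)) (np.float64(163.93789730877845), np.float64(36.67180165244922))
plain [ 427. -337.   24.] (np.float64(-104.41816289411693), np.float64(60.70822564113419)) (np.float64(-104.70750390891939), np.float64(60.2193670245365)) (np.float64(167.67754873663023), np.float64(35.13281509788289))
rack feet [ 475.4 -154.8    6. ] [ 411.5 -384.3    6. ] [ 443.4 -269.6    6. ] (np.float64(74.44145881529937), np.float64(238.15314443593294))
tin [363.5 -40.6  24. ]
bottle [ 626.9 -132.1   73. ]
purple [ 335.9 -303.3   14. ]
small [773.3 -86.6  20. ]
vise [349.1  93.9  50. ]
```

```bash
python3 - <<'E'
from h import *
np.set_printoptions(precision=0,suppress=True)
m=camera_model('wrist');c=-m['extrinsics'][:3,:3].T@m['extrinsics'][:3,3];print('wristcam',c)
for z in (100,0,-200,-400,-700):
    print(z,[cast('wrist',u,z,m)[:2] for u in [(318,160),(445,130),(525,145)]],'top',[cast('top',u,z)[:2] for u in [(115,100),(110,420),(118,172),(118,325)]])
E
python3 - <<'E'
import cv2
t=cv2.imread("pics/top0.png");cv2.imwrite("pics/zc.png",cv2.resize(t[:,0:170],None,fx=1.25,fy=1.25))
E
```

```text
wristcam [103. 673. 384.]
100 [array([128., 667.]), array([129., 770.]), array([156., 841.])] top [array([854., 293.]), array([272., 274.]), array([715., 280.]), array([436., 267.])]
0 [array([137., 665.]), array([139., 804.]), array([175., 900.])] top [array([896., 339.]), array([251., 318.]), array([743., 325.]), array([433., 311.])]
-200 [array([155., 661.]), array([157., 873.]), array([ 212., 1018.])] top [array([982., 431.]), array([210., 406.]), array([799., 415.]), array([428., 398.])]
-400 [array([172., 657.]), array([176., 941.]), array([ 249., 1136.])] top [array([1067.,  523.]), array([170., 494.]), array([854., 505.]), array([423., 484.])]
-700 [array([199., 650.]), array([ 204., 1044.]), array([ 305., 1313.])] top [array([1195.,  662.]), array([108., 627.]), array([937., 639.]), array([415., 615.])]
```

View pics/zc.png

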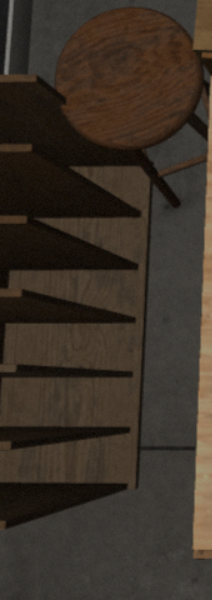

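```bash
cat > plan.py <<'E'
from h import *
import sys,json
from scipy.spatial.transform import Rotation as R
# args: x y z yaw n ... ; '=' keeps
def down(y): 
    y=np.radians(y);c,s=np.cos(y),np.sin(y);return np.array([[c,s,0],[s,-c,0],[0,0,-1.]])
s,Rm=tool();p=s['eef_pos'].copy()
yaw=np.degrees(np.arctan2(Rm[1,0],Rm[0,0]))
print('t',round(s['t'],2),'pos',p.round(1),'yaw',round(yaw,2),'tiltz',Rm[:,2].round(4),'j',s['joint_pos'].round(2),'open',round(s['opening'],1),'F',s['contact_force'].round(1))
a=sys.argv[1:];rows=[];Rc=Rm
for i in range(0,len(a),5):
    cur=[*p,yaw];tgt=[cur[k] if a[i+k]=='=' else float(a[i+k]) for k in range(4)];n=int(a[i+4])
    p0=p.copy();y0=yaw;Rn0=Rc
    for k in range(1,n+1):
        q=p0+(np.array(tgt[:3])-p0)*k/n;y=y0+(tgt[3]-y0)*k/n
        dp=Rc.T@(q-p)/60;Rn=down(y);w=np.degrees(R.from_matrix(Rc.T@Rn).as_rotvec())/8
        r=[round(float(v),3) for v in [*dp,*w]];rows.append(r)
        # follow rounded
        p=p+Rc@np.array(r[:3])*60;Rc=Rc@R.from_rotvec(np.radians(np.array(r[3:])*8)).as_matrix();yaw=y
for i,r in enumerate(rows):
    if i%10==0:print('--')
    print(r,'!!' if max(map(abs,r))>1 else '',end=',\n')
E
python3 plan.py 250 440 205 35 5 546 116 200 -17.8 9 546 116 130 = 6
```

```text
t 0.15 pos [181.2 650.1 218.1] yaw 74.43 tiltz [-2.e-04 -8.e-04 -1.e+00] j [ 1.26  0.12  1.44 -0.    1.58 -0.04] open 92.8 F [-0.4  0.5 -0.2]
--
[-0.613, 0.409, 0.044, 0.0, 0.006, 0.986] ,
[-0.551, 0.489, 0.044, 0.0, 0.0, 0.985] ,
[-0.479, 0.56, 0.043, 0.0, 0.0, 0.986] ,
[-0.397, 0.621, 0.044, 0.0, 0.0, 0.986] ,
[-0.308, 0.669, 0.044, 0.0, 0.0, 0.985] ,
[0.105, 0.806, 0.009, 0.0, 0.0, 0.734] ,
[0.186, 0.791, 0.01, 0.0, -0.0, 0.733] ,
[0.267, 0.768, 0.009, 0.0, -0.0, 0.733] ,
[0.343, 0.736, 0.009, 0.0, -0.0, 0.734] ,
[0.418, 0.698, 0.009, 0.0, -0.0, 0.733] ,
--
[0.486, 0.651, 0.01, 0.0, -0.0, 0.733] ,
[0.55, 0.598, 0.009, 0.0, -0.0, 0.734] ,
[0.608, 0.539, 0.009, 0.0, -0.0, 0.733] ,
[0.661, 0.473, 0.01, 0.0, -0.0, 0.733] ,
[-0.0, 0.0, 0.194, 0.0, -0.0, 0.0] ,
[-0.0, 0.0, 0.195, 0.0, -0.0, 0.0] ,
[-0.0, 0.0, 0.194, 0.0, -0.0, 0.0] ,
[-0.0, 0.0, 0.194, 0.0, -0.0, 0.0] ,
[-0.0, 0.0, 0.195, 0.0, -0.0, 0.0] ,
[-0.0, 0.0, 0.194, 0.0, -0.0, 0.0] ,
```

apply_moves --pt "-0.61 0.41 0.04 0 0 0.98" --pt "-0.55 0.49 0.04 0 0 0.98" --pt "-0.48 0.56 0.04 0 0 0.98" --pt "-0.4 0.62 0.04 0 0 0.98" --pt "-0.31 0.67 0.04 0 0 0.98" --pt "0.1 0.81 0.01 0 0 0.73" --pt "0.19 0.79 0.01 0 0 0.73" --pt "0.27 0.77 0.01 0 0 0.73" --pt "0.34 0.74 0.01 0 0 0.73" --pt "0.42 0.7 0.01 0 0 0.73" --hand 1

```text
t: 1.4
eef_pos: [416.8, 258.9, 203.6]
tool_rot: [0.999, 0.051, 0.0, -0.0]
contact_force: [1.2, 0.5, 0.1]
opening: 93.1
```

apply_moves --pt "0.49 0.65 0.01 0 0 0.73" --pt "0.55 0.6 0.01 0 0 0.73" --pt "0.61 0.54 0.01 0 0 0.73" --pt "0.66 0.47 0.01 0 0 0.73" --pt "0 0 0.2 0 0 0" --pt "0 0 0.2 0 0 0" --pt "0 0 0.2 0 0 0" --pt "0 0 0.2 0 0 0" --pt "0 0 0.2 0 0 0" --pt "0 0 0.2 0 0 0"

```text
t: 2.65
eef_pos: [548.8, 117.6, 128.5]
tool_rot: [0.989, -0.15, 0.0, -0.0]
contact_force: [0.1, 0.3, 0.3]
opening: 92.8
```

```bash
python3 - <<'E'
from h import *
np.set_printoptions(precision=3,suppress=True)
m=camera_model('wrist');np.save('w1.npy',m['extrinsics'])
cv2.imwrite("pics/w1.png",grab_frame('wrist'))
s=read_state();print(s['t'],s['eef_pos'],s['contact_force'])
E
python3 plan.py
```

```text
2.7 [548.235 117.403 126.828] [-0.328 -0.732 -2.352]
t 2.7 pos [548.2 117.4 126.8] yaw -17.32 tiltz [-1.8e-03 -4.0e-04 -1.0e+00] j [ 0.17 -0.09  1.8  -0.    1.43  0.47] open 93.0 F [-0.3 -0.7 -2.4]
```

View pics/w1.png

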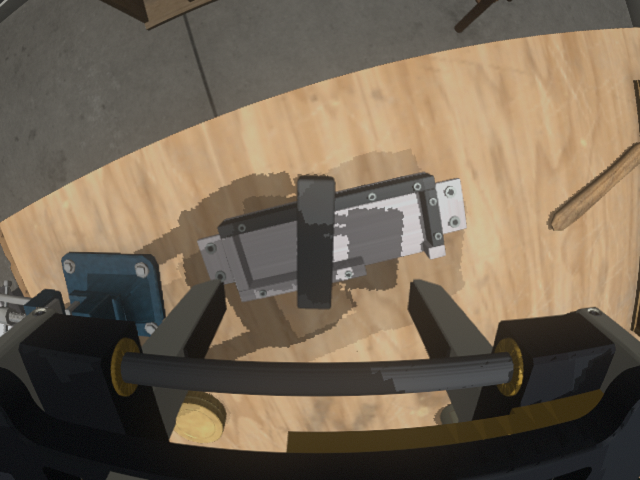

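The wrist view shows the stone centred at about (316,242), roughly vertical. The nest lugs are at (462,203) and (205,260). I'll cast these to check the top-view estimate.

```bash
python3 - <<'E'
from h import *
np.set_printoptions(precision=1,suppress=True)
m=camera_model('wrist');m['extrinsics']=np.load('w1.npy')
c=[cast('wrist',u,46,m) for u in [(299,178),(334,178),(332,305),(299,307)]];print(np.array(c),np.mean(c,0))
d=(c[0]+c[1]-c[2]-c[3]);print(np.degrees(np.arctan2(d[1],d[0])),np.hypot(*d[:2])/2)
print('lug',cast('wrist',(462,203),6,m),cast('wrist',(204,260),6,m))
o=np.array([564,110.4]);a=np.radians(-3.2);dy=np.array([np.cos(a),np.sin(a)]);dx=np.array([dy[1],-dy[0]])
im=cv2.imread('pics/w1.png')
def dr(P,col):
    q=o+dx*P[0]+dy*P[1];u=proj('wrist',[*q,P[2]],m);return u
for loop in ([(-33,-90,26),(-33,80,26),(33,80,26),(33,-90,26)],[(-23,-80,26),(-23,70,26),(23,70,26),(23,-80,26)],[(-23,-118,6),(-23,108,6),(23,108,6),(23,-118,6)]):
    cv2.polylines(im,[np.round([dr(P,0) for P in loop]).astype(int)],True,(0,0,255),1)
cv2.imwrite('pics/w1o.png',cv2.resize(im[150:330,180:480],None,fx=2.6,fy=2.6))
E
```

```text
[[552.1 167.2  46. ]
 [574.6 160.2  46. ]
 [546.1  69.7  46. ]
 [521.9  75.4  46. ]] [548.7 118.1  46. ]
72.19482501096097 95.78595470869979
lug [672.  104.5   6. ] [449.2 121.5   6. ]
```

View pics/w1o.png

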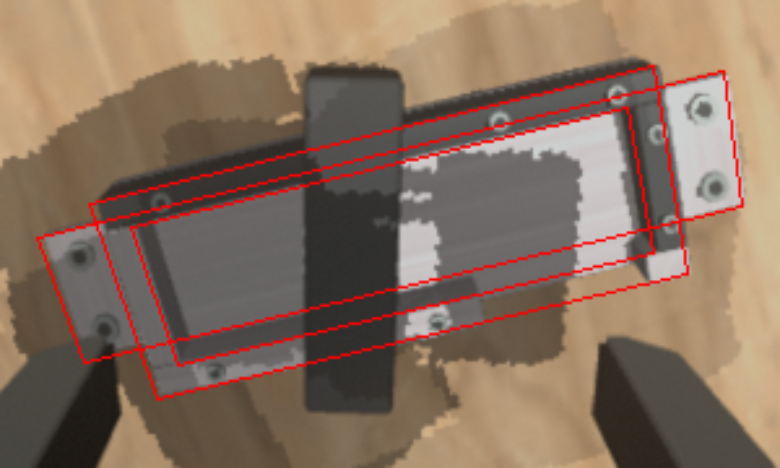

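```bash
python3 plan.py 547 117 60 -17.8 4 = = 31 = 4 = = = = 2
```

```text
t 2.7 pos [548.2 117.4 126.8] yaw -17.32 tiltz [-1.8e-03 -4.0e-04 -1.0e+00] j [ 0.17 -0.09  1.8  -0.    1.43  0.47] open 93.0 F [-0.3 -0.7 -2.4]
--
[-0.004, 0.003, 0.278, 0.006, 0.012, 0.015] ,
[-0.004, 0.003, 0.279, 0.0, -0.0, 0.015] ,
[-0.005, 0.003, 0.278, 0.0, -0.0, 0.015] ,
[-0.004, 0.003, 0.279, 0.0, -0.0, 0.015] ,
[-0.0, -0.0, 0.121, 0.0, -0.0, 0.0] ,
[-0.0, -0.0, 0.121, 0.0, -0.0, 0.0] ,
[-0.0, -0.0, 0.12, 0.0, -0.0, 0.0] ,
[-0.0, -0.0, 0.121, 0.0, -0.0, 0.0] ,
[0.0, 0.0, 0.0, 0.0, -0.0, 0.0] ,
[0.0, 0.0, 0.0, 0.0, -0.0, 0.0] ,
```

apply_moves --pt "-0.004 0.003 0.278 0 0 0.015" --pt "-0.004 0.003 0.278 0 0 0.015" --pt "-0.004 0.003 0.278 0 0 0.015" --pt "-0.004 0.003 0.278 0 0 0.015" --pt "0 0 0.12 0 0 0" --pt "0 0 0.12 0 0 0" --pt "0 0 0.12 0 0 0" --pt "0 0 0.12 0 0 0" --pt "0 0 0 0 0 0" --pt "0 0 0 0 0 0"

```text
t: 3.95
eef_pos: [547.9, 117.0, 34.0]
tool_rot: [0.988, -0.155, 0.0, -0.0]
contact_force: [0.5, -0.4, 0.2]
opening: 92.8
```

```bash
python3 - <<'E'
from h import *
cv2.imwrite("pics/w2.png",grab_frame('wrist'))
E
python3 plan.py
```

```text
t 4.0 pos [547.9 117.   34.1] yaw -17.81 tiltz [ 4.e-04  0.e+00 -1.e+00] j [ 0.16 -0.02  1.89 -0.    1.27  0.48] open 93.1 F [ 0.1  1.4 -0.3]
```

View pics/w2.png

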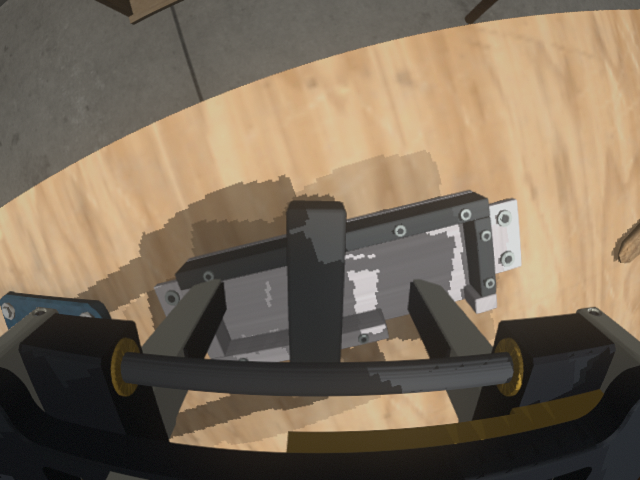

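apply_moves --pt "0 0 0.03 0 0 0" --pt "0 0 0 0 0 0" --pt "0 0 0 0 0 0" --pt "0 0 0 0 0 0" --pt "0 0 0 0 0 0" --pt "0 0 0 0 0 0" --pt "0 0 0 0 0 0" --pt "0 0 0 0 0 0" --pt "0 0 0 0 0 0" --pt "0 0 0 0 0 0" --hand -1

```text
t: 5.25
eef_pos: [547.7, 117.0, 31.9]
tool_rot: [0.988, -0.155, -0.0, 0.0]
contact_force: [0.1, 0.4, -0.6]
opening: 26.1
```

```bash
python3 plan.py = = 110 = 3 500 -25 110 = 3 = = 8.5 = 4
```

```text
t 5.25 pos [547.7 117.   31.9] yaw -17.81 tiltz [-1.e-04 -0.e+00 -1.e+00] j [ 0.16 -0.02  1.89 -0.    1.27  0.48] open 26.1 F [ 0.1  0.4 -0.6]
--
[-0.0, 0.0, -0.434, 0.0, 0.0, 0.0] ,
[-0.0, 0.0, -0.433, 0.0, 0.0, 0.0] ,
[-0.0, 0.0, -0.434, 0.0, 0.0, 0.0] ,
[-0.011, 0.832, -0.0, 0.0, 0.0, 0.0] ,
[-0.011, 0.832, -0.0, 0.0, 0.0, 0.0] ,
[-0.012, 0.833, -0.0, 0.0, 0.0, 0.0] ,
[0.0, -0.0, 0.423, 0.0, 0.0, 0.0] ,
[0.0, -0.0, 0.423, 0.0, 0.0, 0.0] ,
[0.0, -0.0, 0.423, 0.0, 0.0, 0.0] ,
[0.0, -0.0, 0.423, 0.0, 0.0, 0.0] ,
```

apply_moves --pt "0 0 -0.15 0 0 0" --pt "0 0 -0.3 0 0 0" --pt "0 0 -0.4 0 0 0" --pt "0 0 -0.35 0 0 0" --pt "0 0.3 -0.1 0 0 0" --pt "0 0.5 0 0 0 0" --pt "-0.01 0.6 0 0 0 0" --pt "-0.01 0.6 0 0 0 0" --pt "-0.01 0.4 0 0 0 0" --pt "0 0.1 0 0 0 0"

```text
t: 6.5
eef_pos: [499.3, -26.8, 109.8]
tool_rot: [0.988, -0.156, -0.0, 0.0]
contact_force: [-0.3, -0.2, -0.6]
opening: 25.4
```

```bash
python3 plan.py = = 30 = 5 = = 7 = 5; python3 - <<'E'
from h import *
cv2.imwrite("pics/w3.png",grab_frame('wrist'))
E
```

```text
t 6.5 pos [499.3 -26.8 109.8] yaw -17.92 tiltz [-2.e-04 -2.e-04 -1.e+00] j [-0.1  -0.22  1.94 -0.    1.42  0.21] open 25.4 F [-0.3 -0.2 -0.6]
--
[0.0, -0.0, 0.266, 0.002, 0.001, 0.0] ,
[0.0, -0.0, 0.266, -0.0, -0.0, 0.0] ,
[0.0, -0.0, 0.266, -0.0, -0.0, 0.0] ,
[0.0, -0.0, 0.266, -0.0, -0.0, 0.0] ,
[0.0, 0.0, 0.266, -0.0, -0.0, 0.0] ,
[-0.0, 0.0, 0.077, -0.0, -0.0, 0.0] ,
[-0.0, 0.0, 0.076, -0.0, -0.0, 0.0] ,
[-0.0, 0.0, 0.077, -0.0, -0.0, 0.0] ,
[-0.0, 0.0, 0.077, -0.0, -0.0, 0.0] ,
[-0.0, 0.0, 0.076, -0.0, -0.0, 0.0] ,
```

View pics/w3.png

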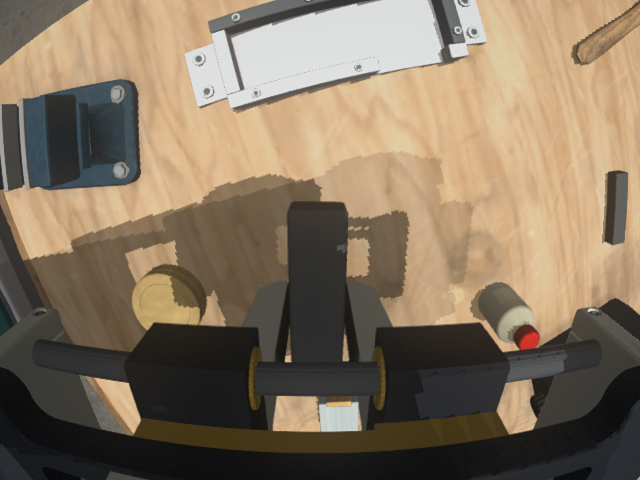

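The stone is held straight, with its far end at (317,205), and the nest at (340,50) is clear. Lowering it.

apply_moves --pt "0 0 0.27 0 0 0" --pt "0 0 0.27 0 0 0" --pt "0 0 0.27 0 0 0" --pt "0 0 0.27 0 0 0" --pt "0 0 0.25 0 0 0" --pt "0 0 0.12 0 0 0" --pt "0 0 0.1 0 0 0" --pt "0 0 0.08 0 0 0" --pt "0 0 0.06 0 0 0" --pt "0 0 0 0 0 0"

```text
t: 7.8
eef_pos: [500.1, -25.3, 8.4]
tool_rot: [0.988, -0.155, -0.0, 0.0]
contact_force: [-0.6, 0.4, -1.6]
opening: 25.9
```

```bash
python3 plan.py
```

```text
t 7.8 pos [500.1 -25.3   8.4] yaw -17.81 tiltz [-1.e-04 -0.e+00 -1.e+00] j [-0.1  -0.13  2.04 -0.    1.23  0.21] open 25.9 F [-0.6  0.4 -1.6]
```

apply_moves --pt "0 0 0.01 0 0 0" --pt "0 0 0.01 0 0 0" --pt "0 0 0.01 0 0 0" --pt "0 0 0.01 0 0 0" --pt "0 0 0 0 0 0" --pt "0 0 0 0 0 0" --pt "0 0 0 0 0 0" --pt "0 0 0 0 0 0" --pt "0 0 0 0 0 0" --pt "0 0 0 0 0 0"

```text
t: 9.05
eef_pos: [500.2, -25.3, 6.1]
tool_rot: [0.988, -0.155, 0.0, -0.0]
contact_force: [0.8, 0.5, -1.2]
opening: 26.1
```

apply_moves --pt "0 0 0.005 0 0 0" --pt "0 0 0 0 0 0" --pt "0 0 0 0 0 0" --pt "0 0 0 0 0 0" --pt "0 0 0 0 0 0" --pt "0 0 0 0 0 0" --pt "0 0 -0.2 0 0 0" --pt "0 0 -0.5 0 0 0" --pt "0 0 -0.8 0 0 0" --pt "0 0 -0.7 0 0 0" --hand 1

```text
t: 10.3
eef_pos: [500.1, -25.3, 140.5]
tool_rot: [0.988, -0.155, 0.001, -0.0]
contact_force: [1.0, 0.1, -0.7]
opening: 93.0
```

```bash
python3 plan.py 443 -269 140 -15.5 7 = = 110 = 3; python3 - <<'E'
from h import *
cv2.imwrite("pics/w4.png",grab_frame('wrist'))
E
```

```text
t 10.3 pos [500.1 -25.3 140.5] yaw -17.81 tiltz [ 1.1e-03 -1.0e-04 -1.0e+00] j [-0.1  -0.24  1.91 -0.    1.47  0.21] open 93.0 F [ 1.   0.1 -0.7]
--
[0.048, 0.594, 0.001, -0.002, -0.008, -0.041] ,
[0.045, 0.594, 0.001, 0.0, -0.0, -0.042] ,
[0.041, 0.595, 0.001, 0.0, -0.0, -0.041] ,
[0.038, 0.595, 0.001, 0.0, -0.0, -0.041] ,
[0.034, 0.595, 0.002, 0.0, -0.0, -0.042] ,
[0.031, 0.595, 0.001, 0.0, -0.0, -0.041] ,
[0.027, 0.595, 0.001, 0.0, -0.0, -0.041] ,
[-0.0, -0.0, 0.167, 0.0, -0.0, -0.0] ,
[-0.0, -0.0, 0.166, 0.0, -0.0, -0.0] ,
[-0.0, -0.0, 0.167, 0.0, -0.0, -0.0] ,
```

View pics/w4.png

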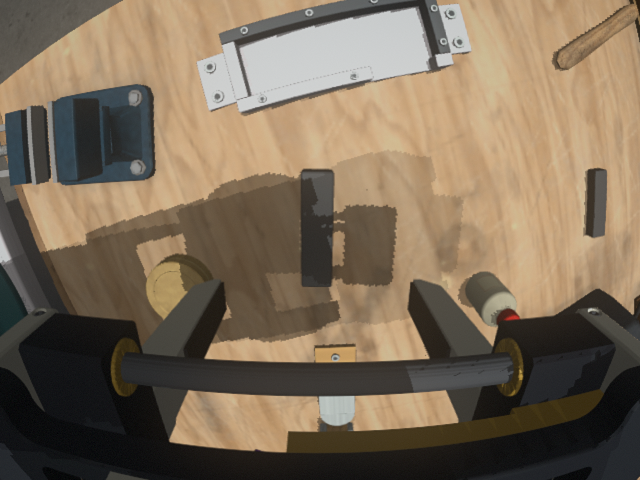

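The stone is flat on the bench at about (317,228). Fingers can't go beside the blank's long sides in the nest. So I'll lay the blank on free bench, regrasp it by its ends, and lower it from there. First, the rack.

apply_moves --pt "0.05 0.59 0 0 -0.01 -0.04" --pt "0.045 0.595 0 0 0 -0.04" --pt "0.04 0.595 0 0 0 -0.04" --pt "0.04 0.595 0 0 0 -0.04" --pt "0.035 0.595 0 0 0 -0.04" --pt "0.03 0.595 0 0 0 -0.04" --pt "0.03 0.595 0 0 0 -0.04" --pt "0 0 0.17 0 0 0" --pt "0 0 0.17 0 0 0" --pt "0 0 0.16 0 0 0"

```text
t: 11.6
eef_pos: [443.4, -268.0, 107.1]
tool_rot: [0.991, -0.135, -0.001, -0.0]
contact_force: [0.2, -0.6, 0.6]
opening: 92.9
```

```bash
python3 - <<'E'
from h import *
m=camera_model('wrist');im=grab_frame('wrist')
cv2.imwrite("pics/t5.png",grab_frame('top'))
for z in (24,):
  for P in [(443.1,-269.1)]:
    a=np.radians(-105.5);d=np.array([np.cos(a),np.sin(a)]);n=np.array([-d[1],d[0]])
    pts=[np.array(P)+sx*18*n+sy*30*d for sx,sy in [(-1,-1),(-1,1),(1,1),(1,-1)]]
    cv2.polylines(im,[np.round([proj('wrist',[*q,z],m) for q in pts]).astype(int)],True,(0,0,255),1)
cv2.imwrite("pics/w5.png",im)
E
python3 plan.py 443.1 -269.1 60 -15.5 3 = = 14 = 5 = = = = 2
```

```text
t 11.7 pos [ 443.  -267.9  106.5] yaw -15.52 tiltz [-0.0027  0.0014 -1.    ] j [-0.59 -0.18  1.91 -0.    1.41 -0.32] open 93.3 F [-0.9 -0.1  0.5]
--
[0.003, 0.006, 0.258, -0.004, 0.022, -0.001] ,
[0.002, 0.007, 0.259, -0.0, -0.0, -0.001] ,
[0.002, 0.006, 0.258, -0.0, -0.0, -0.0] ,
[-0.0, 0.0, 0.153, -0.0, -0.0, -0.0] ,
[-0.0, 0.0, 0.154, -0.0, -0.0, -0.0] ,
[-0.0, 0.0, 0.153, -0.0, -0.0, -0.0] ,
[-0.0, 0.0, 0.153, -0.0, -0.0, -0.0] ,
[-0.0, 0.0, 0.154, -0.0, -0.0, -0.0] ,
[0.0, 0.0, 0.0, -0.0, -0.0, -0.0] ,
[0.0, 0.0, 0.0, -0.0, -0.0, -0.0] ,
```

View pics/w5.png

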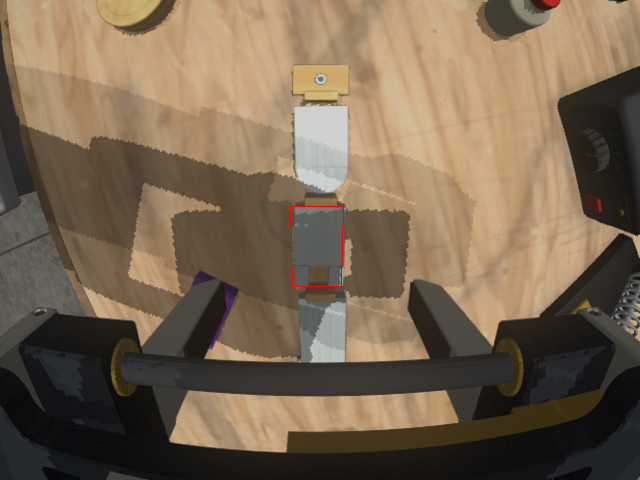

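The overlay fits the forked blank to within about 1 mm at (317,247). Descending.

apply_moves --pt "0.007 0.006 0.26 0 0 0" --pt "0.006 0.007 0.26 0 0 0" --pt "0 0.006 0.26 0 0 0" --pt "0 0 0.15 0 0 0" --pt "0 0 0.15 0 0 0" --pt "0 0 0.15 0 0 0" --pt "0 0 0.15 0 0 0" --pt "0 0 0.15 0 0 0" --pt "0 0 0 0 0 0" --pt "0 0 0 0 0 0"

```text
t: 12.95
eef_pos: [443.7, -270.2, 16.3]
tool_rot: [0.991, -0.135, -0.001, -0.0]
contact_force: [-0.1, -0.9, 0.5]
opening: 93.2
```

apply_moves --pt "0 0 0.04 0 0 0" --pt "0 0 0 0 0 0" --pt "0 0 0 0 0 0" --pt "0 0 0 0 0 0" --pt "0 0 0 0 0 0" --pt "0 0 0 0 0 0" --pt "0 0 0 0 0 0" --pt "0 0 0 0 0 0" --pt "0 0 0 0 0 0" --pt "0 0 0 0 0 0" --hand -1

```text
t: 14.2
eef_pos: [443.6, -270.1, 13.6]
tool_rot: [0.991, -0.135, -0.001, -0.0]
contact_force: [0.4, -0.0, 0.6]
opening: 35.8
```

```bash
python3 plan.py = = 140 -15.5 5 = = = 20.5 5 610 -10 120 86.8 9 = = 90 = 1 
```

```text
t 14.2 pos [ 443.6 -270.1   13.6] yaw -15.57 tiltz [-1.3e-03  4.0e-04 -1.0e+00] j [-0.6  -0.09  1.99 -0.    1.24 -0.32] open 35.8 F [ 0.4 -0.   0.6]
--
[-0.001, -0.0, -0.421, -0.0, 0.009, -0.002] ,
[0.0, -0.0, -0.421, -0.0, 0.0, -0.002] ,
[0.0, -0.0, -0.422, -0.0, 0.0, -0.001] ,
[0.0, -0.0, -0.421, -0.0, 0.0, -0.002] ,
[0.0, -0.0, -0.421, -0.0, 0.0, -0.002] ,
[0.0, 0.0, 0.0, -0.0, 0.0, -0.9] ,
[0.0, 0.0, 0.0, -0.0, 0.0, -0.9] ,
[0.0, 0.0, 0.0, -0.0, 0.0, -0.9] ,
[0.0, 0.0, 0.0, -0.0, 0.0, -0.9] ,
[0.0, 0.0, 0.0, -0.0, 0.0, -0.9] ,
--
[0.457, -0.343, 0.037, -0.0, 0.0, -0.921] ,
[0.498, -0.282, 0.037, -0.0, 0.0, -0.921] ,
[0.53, -0.216, 0.037, -0.0, 0.0, -0.921] ,
[0.553, -0.146, 0.037, -0.0, -0.0, -0.92] ,
[0.567, -0.074, 0.037, -0.0, -0.0, -0.921] ,
[0.571, -0.0, 0.037, -0.0, -0.0, -0.921] ,
[0.568, 0.072, 0.037, -0.0, -0.0, -0.921] ,
[0.553, 0.145, 0.037, -0.0, -0.0, -0.921] ,
[0.53, 0.215, 0.037, -0.0, -0.0, -0.921] ,
[-0.0, 0.0, 0.5, -0.0, -0.0, 0.0] ,
```

apply_moves --pt "0 0 -0.15 0 0.01 0" --pt "0 0 -0.4 0 0 0" --pt "0 0 -0.5 0 0 0" --pt "0 0 -0.6 0 0 0" --pt "0 0 -0.45 0 0 0" --pt "0 0 0 0 0 -0.9" --pt "0 0 0 0 0 -0.9" --pt "0 0 0 0 0 -0.9" --pt "0 0 0 0 0 -0.9" --pt "0 0 0 0 0 -0.9"

```text
t: 15.45
eef_pos: [443.5, -270.1, 140.1]
tool_rot: [0.984, 0.179, 0.0, 0.0]
contact_force: [-0.1, -0.6, -2.0]
opening: 35.6
```

apply_moves --pt "0.457 -0.343 0.037 0 0 -0.92" --pt "0.498 -0.282 0.037 0 0 -0.92" --pt "0.53 -0.216 0.037 0 0 -0.92" --pt "0.553 -0.146 0.037 0 0 -0.92" --pt "0.567 -0.074 0.037 0 0 -0.92" --pt "0.571 0 0.037 0 0 -0.92" --pt "0.568 0.072 0.037 0 0 -0.92" --pt "0.553 0.145 0.037 0 0 -0.92" --pt "0.53 0.215 0.037 0 0 -0.92" --pt "0 0 0.4 0 0 0"

```text
t: 16.7
eef_pos: [612.1, -8.5, 97.2]
tool_rot: [0.726, 0.688, 0.001, 0.001]
contact_force: [-0.4, -0.5, -2.4]
opening: 35.9
```

```bash
python3 - <<'E'
from h import *
cv2.imwrite("pics/w6.png",grab_frame('wrist'))
E
python3 plan.py = = 30 86.8 6 = = 5 = 4 
```

```text
t 16.75 pos [609.9  -9.3  92.5] yaw 86.78 tiltz [-2.6e-03  2.0e-04 -1.0e+00] j [-0.06  0.04  1.73  0.    1.38 -1.57] open 35.3 F [-1.5 -0.2 -5.9]
--
[-0.0, 0.0, 0.174, -0.019, -0.0, -0.001] ,
[-0.0, 0.0, 0.173, 0.0, -0.0, -0.0] ,
[-0.0, 0.0, 0.174, 0.0, -0.0, -0.001] ,
[-0.0, 0.0, 0.174, 0.0, -0.0, -0.0] ,
[-0.0, 0.0, 0.173, 0.0, -0.0, -0.001] ,
[-0.0, 0.0, 0.174, 0.0, -0.0, -0.0] ,
[-0.0, -0.0, 0.104, 0.0, -0.0, -0.0] ,
[-0.0, -0.0, 0.104, 0.0, -0.0, -0.0] ,
[-0.0, -0.0, 0.105, 0.0, -0.0, -0.0] ,
[-0.0, -0.0, 0.104, 0.0, -0.0, -0.0] ,
```

View pics/w6.png

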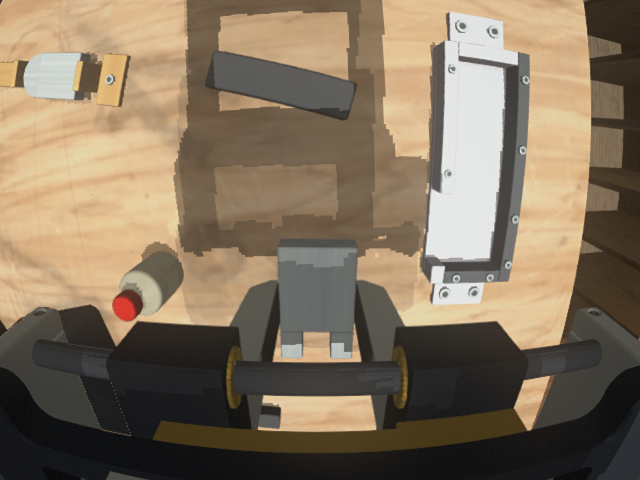

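The blank is held level between the fingers, fork at (315,345), and the nest is at (475,160). Lowering the blank onto free bench.

apply_moves --pt "0 0 0.2 0 0 0" --pt "0 0 0.25 0 0 0" --pt "0 0 0.25 0 0 0" --pt "0 0 0.25 0 0 0" --pt "0 0 0.2 0 0 0" --pt "0 0 0.15 0 0 0" --pt "0 0 0.1 0 0 0" --pt "0 0 0.06 0 0 0" --pt "0 0 0.03 0 0 0" --pt "0 0 0 0 0 0"

```text
t: 18.0
eef_pos: [610.6, -10.3, 6.4]
tool_rot: [0.727, 0.686, 0.0, 0.0]
contact_force: [-0.3, 1.8, -0.3]
opening: 35.6
```

```bash
python3 plan.py
```

```text
t 18.0 pos [610.6 -10.3   6.4] yaw 86.67 tiltz [ 2.e-04  0.e+00 -1.e+00] j [-0.06  0.12  1.8   0.    1.23 -1.57] open 35.6 F [-0.3  1.8 -0.3]
```

apply_moves --pt "0 0 0.01 0 0 0" --pt "0 0 0.01 0 0 0" --pt "0 0 0.01 0 0 0" --pt "0 0 0.01 0 0 0" --pt "0 0 0.005 0 0 0" --pt "0 0 0 0 0 0" --pt "0 0 0 0 0 0" --pt "0 0 0 0 0 0" --pt "0 0 0 0 0 0" --pt "0 0 0 0 0 0"

```text
t: 19.25
eef_pos: [610.5, -10.3, 3.6]
tool_rot: [0.727, 0.686, 0.0, 0.0]
contact_force: [-1.9, 0.4, 2.7]
opening: 35.6
```

apply_moves --pt "0 0 0 0 0 0" --pt "0 0 0 0 0 0" --pt "0 0 0 0 0 0" --pt "0 0 0 0 0 0" --pt "0 0 0 0 0 0" --pt "0 0 -0.2 0 0 0" --pt "0 0 -0.4 0 0 0" --pt "0 0 -0.5 0 0 0" --pt "0 0 -0.5 0 0 0.5" --pt "0 0 -0.4 0 0 0.75" --hand 1

```text
t: 20.5
eef_pos: [610.7, -10.3, 125.9]
tool_rot: [0.785, 0.619, 0.001, 0.001]
contact_force: [0.5, -0.6, 0.0]
opening: 93.0
```

apply_moves --pt "0 0 0 0 0 1" --pt "0 0 0 0 0 1" --pt "0 0 0 0 0 1" --pt "0 0 0 0 0 1" --pt "0 0 0 0 0 1" --pt "0 0 0 0 0 1" --pt "0 0 0 0 0 1" --pt "0 0 0 0 0 1" --pt "0 0 0 0 0 1" --pt "0 0 0 0 0 1"

```text
t: 21.75
eef_pos: [610.6, -10.3, 124.6]
tool_rot: [1.0, -0.031, 0.0, -0.0]
contact_force: [0.6, -0.7, 0.8]
opening: 93.0
```

apply_moves --pt "0 0 0 0 0 0" --pt "0 0 0 0 0 0" --pt "0 0 0 0 0 0" --pt "0 0 0 0 0 0" --pt "0 0 0 0 0 0" --pt "0 0 0 0 0 0" --pt "0 0 0 0 0 0" --pt "0 0 0 0 0 0" --pt "0 0 0 0 0 0" --pt "0 0 0 0 0 0"

```text
t: 23.0
eef_pos: [610.4, -10.3, 123.5]
tool_rot: [1.0, -0.029, -0.0, -0.0]
contact_force: [0.3, 0.3, -0.1]
opening: 93.0
```

```bash
python3 - <<'E'
from h import *
m=camera_model('wrist');np.save('w7.npy',m['extrinsics'])
cv2.imwrite("pics/w7.png",grab_frame('wrist'))
cv2.imwrite("pics/t7.png",grab_frame('top'))
E
python3 plan.py
```

```text
t 23.1 pos [610.5 -10.3 123.6] yaw -3.33 tiltz [ 0.  0. -1.] j [-0.06  0.02  1.7   0.    1.42 -0.  ] open 93.0 F [-0.5 -0.4 -0.7]
```

View pics/w7.png

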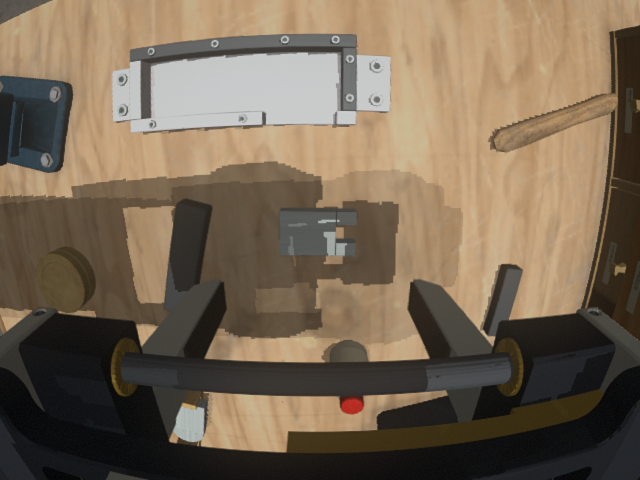

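The blank lies flat with its fork to +x, corners (280,208) to (357,256). The nest is in the same view, so I can measure the two relative to each other.

```bash
cat > ov.py <<'E'
from h import *
import sys
np.set_printoptions(precision=1,suppress=True)
img,ext,out=sys.argv[1:4];ox,oy,yaw=map(float,sys.argv[4:7])
m=camera_model('wrist');m['extrinsics']=np.load(ext);im=cv2.imread(img)
o=np.array([ox,oy]);a=np.radians(yaw);dy=np.array([np.cos(a),np.sin(a)]);dx=np.array([dy[1],-dy[0]])
im=cv2.resize(im[0:300,80:440],None,fx=2.2,fy=2.2,interpolation=cv2.INTER_CUBIC)
def pr(P):
    q=o+dx*P[0]+dy*P[1];u=proj('wrist',[*q,P[2]],m);return (u-[80,0]+.5)*2.2-.5
def sub(a,b,n=20): return [np.array(a)+(np.array(b)-a)*k/n for k in range(n+1)]
for loop in ([(-33,-90,26),(-33,80,26),(33,80,26),(33,-90,26)],[(-23,-80,26),(-23,70,26),(23,70,26),(23,-80,26)],[(-23,-118,6),(-23,108,6),(23,108,6),(23,-118,6)]):
    pts=sum([sub(loop[i],loop[(i+1)%4]) for i in range(4)],[])
    cv2.polylines(im,[np.round([pr(P) for P in pts]).astype(int)],True,(0,0,255),1)
cv2.imwrite(out,im)
E
python3 ov.py pics/w7.png w7.npy pics/w7o.png 564 110.4 -3.2
python3 - <<'E'
from h import *
np.set_printoptions(precision=1,suppress=True)
m=camera_model('wrist');m['extrinsics']=np.load('w7.npy')
c=np.array([cast('wrist',u,14,m) for u in [(280,208),(357,209),(356,256),(280,256)]]);print(c,c.mean(0))
d=c[1]+c[2]-c[0]-c[3];print(np.degrees(np.arctan2(d[1],d[0])),np.hypot(*d)/2)
# nest features: outer top corners
for n,u,z in [('rail-end outer(-33,80)',(356,35),26),('(-33,-90)',(131,48),26),('lug + corners',(390,57),6),('',(389,110),6),('lug -',(112,72),6),('',(116,122),6)]:print(n,cast('wrist',u,z,m))
E
```

```text
[[584.4  12.9  14. ]
 [642.9   8.6  14. ]
 [641.1 -29.4  14. ]
 [581.  -25.8  14. ]] [612.3  -8.4  14. ]Traceback (most recent call last):
  File "<stdin>", line 5, in <module>
TypeError: return arrays must be of ArrayType
```

View pics/w7o.png

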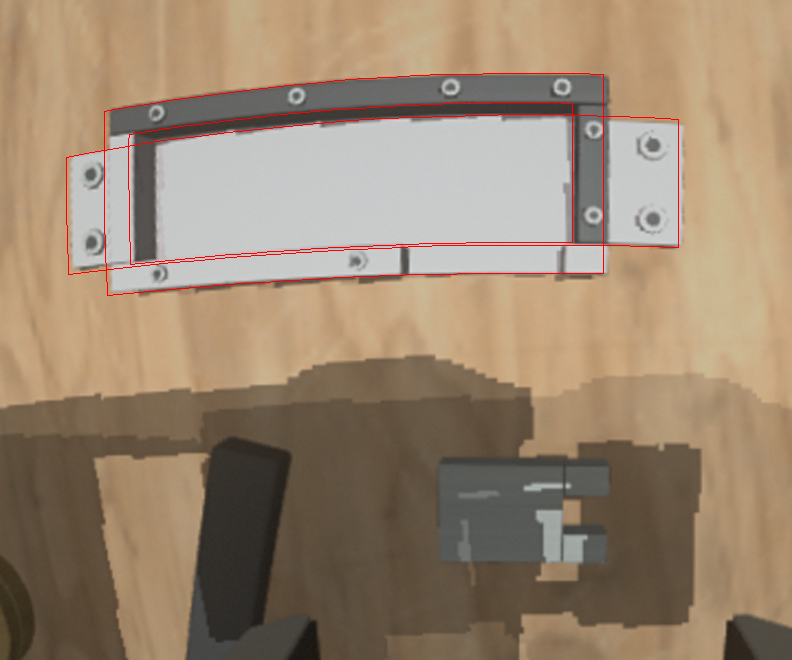

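apply_moves --pt "0.028 0.104 0.3 0 0 0" --pt "0 0 0.3 0 0 0" --pt "0 0 0.3 0 0 0" --pt "0 0 0.3 0 0 0" --pt "0 0 0.25 0 0 0" --pt "0 0 0.25 0 0 0" --pt "0 0 0.15 0 0 0" --pt "0 0 0.1 0 0 0" --pt "0 0 0 0 0 0" --pt "0 0 0 0 0 0"

```text
t: 24.35
eef_pos: [612.1, -16.6, 7.1]
tool_rot: [1.0, -0.029, 0.0, 0.0]
contact_force: [0.2, 0.3, 0.6]
opening: 92.8
```

```bash
python3 plan.py; python3 - <<'E'
from h import *
cv2.imwrite("pics/w8.png",grab_frame('wrist'))
E
```

```text
t 24.35 pos [612.1 -16.6   7.1] yaw -3.33 tiltz [ 8.e-04 -0.e+00 -1.e+00] j [-0.07  0.12  1.79  0.    1.23 -0.01] open 92.8 F [0.2 0.3 0.6]
```

View pics/w8.png

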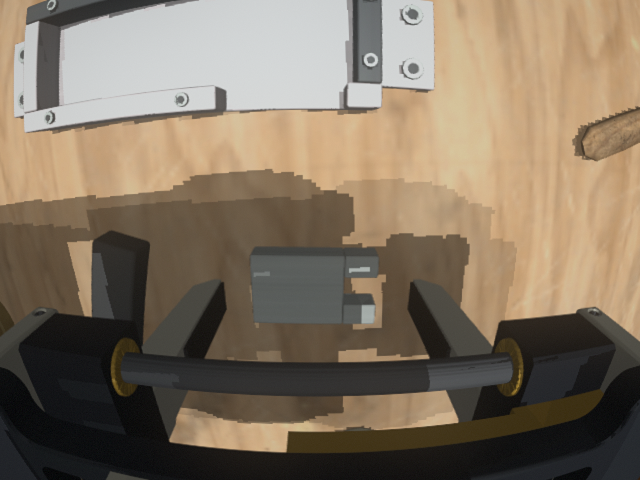

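The blank sits between the open fingers, fork tines at (360,263) and (360,308). Lowering 3 mm and closing on its ends.

apply_moves --pt "0 0 0.05 0 0 0" --pt "0 0 0 0 0 0" --pt "0 0 0 0 0 0" --pt "0 0 0 0 0 0" --pt "0 0 0 0 0 0" --pt "0 0 0 0 0 0" --pt "0 0 0 0 0 0" --pt "0 0 0 0 0 0" --pt "0 0 0 0 0 0" --pt "0 0 0 0 0 0" --hand -1

```text
t: 25.65
eef_pos: [611.8, -16.6, 3.6]
tool_rot: [1.0, -0.029, 0.0, -0.0]
contact_force: [-1.8, 0.1, 2.7]
opening: 59.3
```

```bash
python3 plan.py; python3 - <<'E'
from h import *
cv2.imwrite("pics/w9.png",grab_frame('wrist'))
E
```

```text
t 25.65 pos [611.8 -16.6   3.6] yaw -3.33 tiltz [ 0.e+00  1.e-04 -1.e+00] j [-0.07  0.12  1.8   0.    1.22 -0.01] open 59.3 F [-1.8  0.1  2.7]
```

View pics/w9.png

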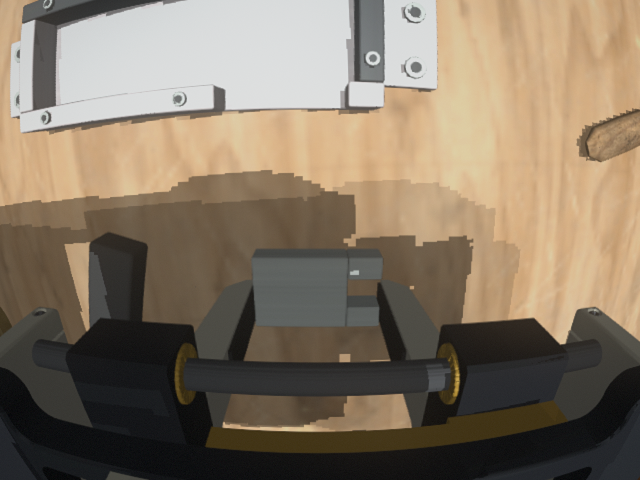

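apply_moves --pt "0 0 -0.1 0 0 0" --pt "0 0 -0.25 0 0 0" --pt "0 0 -0.4 0 0 0" --pt "0 0 -0.3 0 0 0" --pt "-0.1 -0.2 -0.05 0 0 0" --pt "-0.24 -0.48 0 0 0 0" --pt "-0.24 -0.48 0 0 0 0" --pt "-0.24 -0.48 0 0 0 0" --pt "-0.165 -0.313 0 0 0 0" --pt "0 0 0 0 0 0"

```text
t: 26.95
eef_pos: [558.9, 105.0, 69.3]
tool_rot: [1.0, -0.028, -0.0, -0.0]
contact_force: [-0.1, -0.3, -0.9]
opening: 59.7
```

```bash
python3 plan.py; python3 - <<'E'
from h import *
m=camera_model('wrist');np.save('w10.npy',m['extrinsics'])
cv2.imwrite("pics/w10.png",grab_frame('wrist'))
cv2.imwrite("pics/s10.png",grab_frame('scene'))
E
python3 ov.py pics/w10.png w10.npy pics/w10o.png 565 110.4 -3.4
```

```text
t 26.95 pos [558.9 105.   69.3] yaw -3.23 tiltz [-3.e-04  0.e+00 -1.e+00] j [ 0.14 -0.03  1.84  0.    1.33  0.2 ] open 59.7 F [-0.1 -0.3 -0.9]
```

View pics/w10o.png

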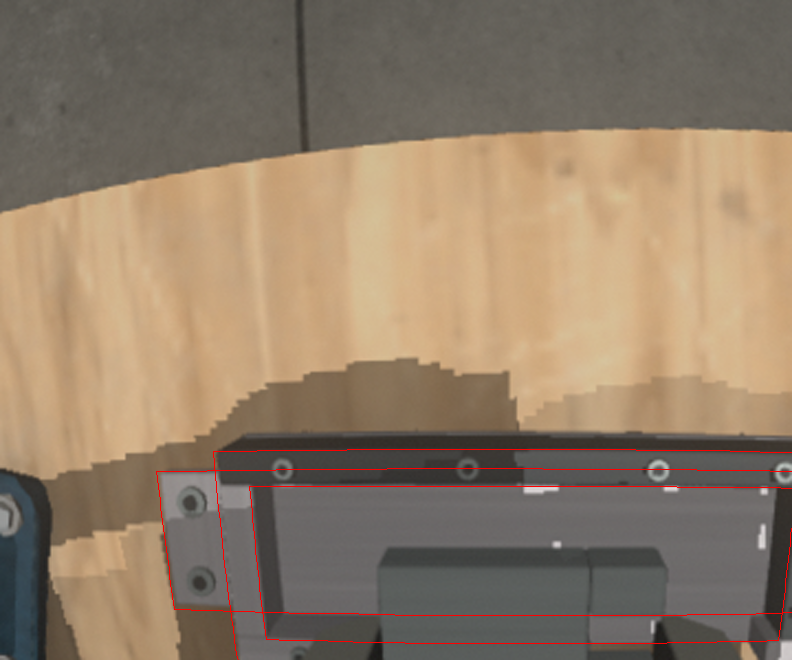

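View pics/w10.png

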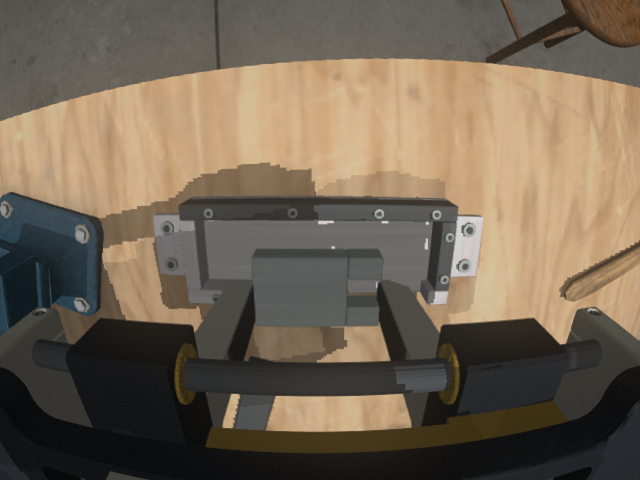

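```bash
python3 - <<'E'
from h import *
np.set_printoptions(precision=1,suppress=True)
m=camera_model('wrist');m['extrinsics']=np.load('w10.npy')
p=np.array([558.9,105.0]);a=np.radians(-3.25);dy=np.array([np.cos(a),np.sin(a)]);dx=np.array([dy[1],-dy[0]])
c=p-6.3*dx
im=cv2.imread('pics/w10.png')
for z in (65.7,79.7):
    L=[proj('wrist',[*(c+dx*sx*18+dy*sy*30),z],m) for sx,sy in [(-1,-1),(-1,1),(1,1),(1,-1)]]
    cv2.polylines(im,[np.round(L).astype(int)],True,(0,0,255),1)
cv2.imwrite('pics/w10b.png',cv2.resize(im[180:345,140:500],None,fx=2.2,fy=2.2,interpolation=cv2.INTER_CUBIC))
o=np.array([565,110.4]);d=c-o;print(c,d@dx,d@dy)
E
```

```text
[559.3 111.3] -0.5628589748537017 -5.784048137557633
```

View pics/w10b.png

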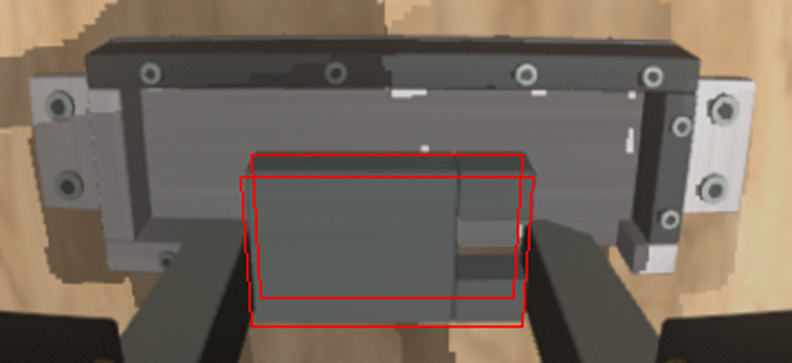

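The overlay agrees with the held blank, which puts it at nest x −0.6, y −6, square. Lowering.

apply_moves --pt "0 0 0.12 0 0 0" --pt "0 0 0.15 0 0 0" --pt "0 0 0.15 0 0 0" --pt "0 0 0.15 0 0 0" --pt "0 0 0.12 0 0 0" --pt "0 0 0.09 0 0 0" --pt "0 0 0.07 0 0 0" --pt "0 0 0.05 0 0 0" --pt "0 0 0.03 0 0 0" --pt "0 0 0 0 0 0"

```text
t: 28.3
eef_pos: [559.6, 103.8, 13.7]
tool_rot: [1.0, -0.029, -0.0, -0.0]
contact_force: [0.4, 0.7, -1.4]
opening: 59.4
```

```bash
python3 plan.py; python3 - <<'E'
from h import *
cv2.imwrite("pics/w11.png",grab_frame('wrist'))
E
```

```text
t 28.3 pos [559.6 103.8  13.7] yaw -3.33 tiltz [-0.  0. -1.] j [0.14 0.02 1.89 0.   1.24 0.2 ] open 59.4 F [ 0.4  0.7 -1.4]
```

View pics/w11.png

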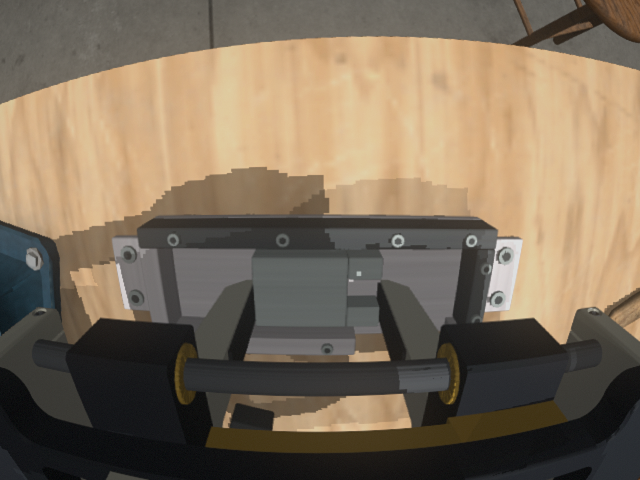

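The blank is inside the pocket between the walls, with no contact force. Last 4 mm slowly.

apply_moves --pt "0 0 0.012 0 0 0" --pt "0 0 0.012 0 0 0" --pt "0 0 0.012 0 0 0" --pt "0 0 0.012 0 0 0" --pt "0 0 0.01 0 0 0" --pt "0 0 0.005 0 0 0" --pt "0 0 0 0 0 0" --pt "0 0 0 0 0 0" --pt "0 0 0 0 0 0" --pt "0 0 0 0 0 0"

```text
t: 29.6
eef_pos: [559.6, 103.8, 10.0]
tool_rot: [1.0, -0.029, -0.0, -0.0]
contact_force: [0.7, -0.0, -1.3]
opening: 59.4
```

apply_moves --pt "0 0 0.005 0 0 0" --pt "0 0 0.005 0 0 0" --pt "0 0 0 0 0 0" --pt "0 0 0 0 0 0" --pt "0 0 0 0 0 0" --pt "0 0 0 0 0 0" --pt "0 0 0 0 0 0" --pt "0 0 0 0 0 0" --pt "0 0 0 0 0 0" --pt "0 0 0 0 0 0"

```text
t: 30.85
eef_pos: [559.7, 103.8, 9.6]
tool_rot: [1.0, -0.029, 0.0, -0.0]
contact_force: [-3.4, -0.7, 6.3]
opening: 59.6
```

apply_moves --pt "0 0 0 0 0 0" --pt "0 0 0 0 0 0" --pt "0 0 0 0 0 0" --pt "0 0 0 0 0 0" --pt "0 0 -0.05 0 0 0" --pt "0 0 -0.15 0 0 0" --pt "0 0 -0.3 0 0 0" --pt "0 0 -0.4 0 0 0" --pt "0 0 -0.3 0 0 0" --pt "0 0 0 0 0 0" --hand 0.7

```text
t: 32.1
eef_pos: [560.4, 103.9, 83.4]
tool_rot: [1.0, -0.029, 0.001, -0.0]
contact_force: [-0.4, -0.2, -0.5]
opening: 79.0
```

apply_moves --pt "-0.1 0 0 0 0 0" --pt "-0.3 -0.1 0 0 0 0" --pt "-0.3 0 0 0 0 0" --pt "-0.17 0 0 0 0 0" --pt "0 0 0 0 0 0" --pt "0 0 0 0 0 0" --pt "0 0 0 0 0 0" --pt "0 0 0 0 0 0" --pt "0 0 0 0 0 0" --pt "0 0 0 0 0 0" --hand -1

```text
t: 33.35
eef_pos: [507.9, 112.8, 81.3]
tool_rot: [1.0, -0.029, -0.0, -0.0]
contact_force: [-0.0, 0.2, 0.6]
opening: 0.1
```

```bash
python3 plan.py; python3 - <<'E'
from h import *
m=camera_model('wrist');np.save('w12.npy',m['extrinsics'])
im=grab_frame('wrist');cv2.imwrite("pics/w12.png",im)
E
python3 ov.py pics/w12.png w12.npy pics/w12o.png 565 110.4 -3.4
```

```text
t 33.35 pos [507.9 112.8  81.3] yaw -3.34 tiltz [-1.e-04  1.e-04 -1.e+00] j [ 0.17 -0.15  1.93  0.    1.36  0.23] open 0.1 F [-0.   0.2  0.6]
```

View pics/w12.png

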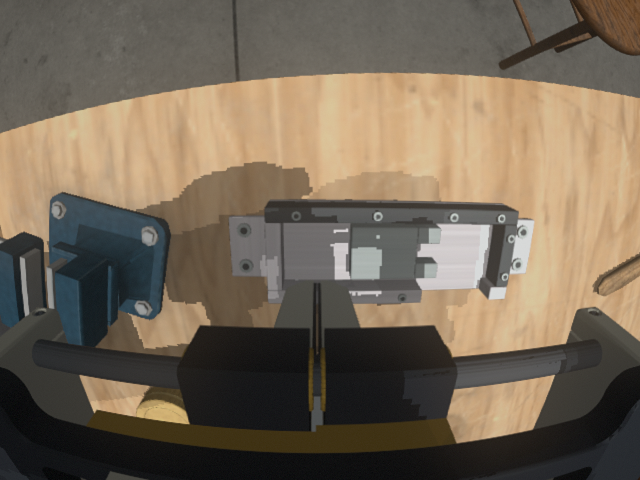

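The blank lies in the pocket at (385,250), fork towards the stop. I'll lower the shut fingers behind its plain end.

apply_moves --pt "0 0 0.15 0 0 0" --pt "0 0 0.2 0 0 0" --pt "0 0 0.2 0 0 0" --pt "0 0 0.2 0 0 0" --pt "0 0 0.15 0 0 0" --pt "0 0 0.12 0 0 0" --pt "0 0 0.09 0 0 0" --pt "0 0 0.05 0 0 0" --pt "0 0 0.02 0 0 0" --pt "0 0 0 0 0 0"

```text
t: 34.65
eef_pos: [507.9, 112.9, 10.7]
tool_rot: [1.0, -0.029, 0.0, -0.0]
contact_force: [1.2, -0.3, 0.5]
opening: 0.4
```

```bash
python3 plan.py; python3 - <<'E'
from h import *
im=grab_frame('wrist');cv2.imwrite("pics/w13.png",im)
E
```

```text
t 34.65 pos [507.9 112.9  10.7] yaw -3.33 tiltz [ 2.e-04  1.e-04 -1.e+00] j [ 0.17 -0.08  1.99  0.    1.23  0.23] open 0.4 F [ 1.2 -0.3  0.5]
```

View pics/w13.png

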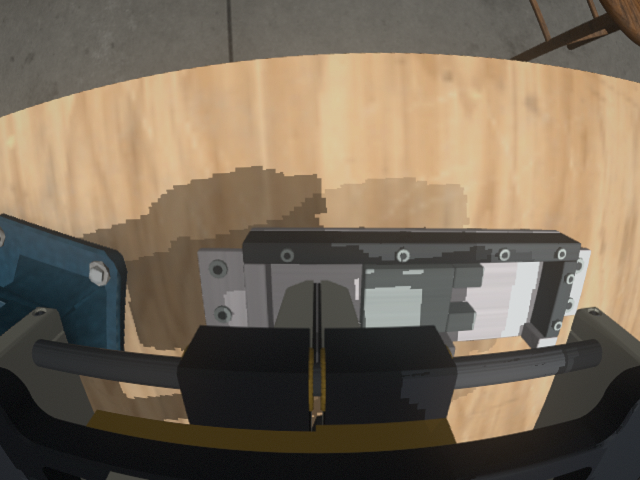

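apply_moves --pt "0.05 0 0 0 0 0" --pt "0.07 0 0 0 0 0" --pt "0.08 0 0 0 0 0" --pt "0.08 0 0 0 0 0" --pt "0.08 0 0 0 0 0" --pt "0.08 0 0 0 0 0" --pt "0.08 0 0 0 0 0" --pt "0.08 0 0 0 0 0" --pt "0.06 0 0 0 0 0" --pt "0 0 0 0 0 0"

```text
t: 35.95
eef_pos: [547.6, 110.5, 10.5]
tool_rot: [1.0, -0.029, 0.0, -0.0]
contact_force: [0.5, -0.4, 0.4]
opening: 0.6
```

```bash
python3 plan.py; python3 - <<'E'
from h import *
im=grab_frame('wrist');cv2.imwrite("pics/w14.png",im)
E
```

```text
t 35.95 pos [547.6 110.5  10.5] yaw -3.34 tiltz [ 1.e-04  0.e+00 -1.e+00] j [ 0.15  0.    1.91 -0.    1.23  0.21] open 0.6 F [ 0.5 -0.4  0.4]
```

View pics/w14.png

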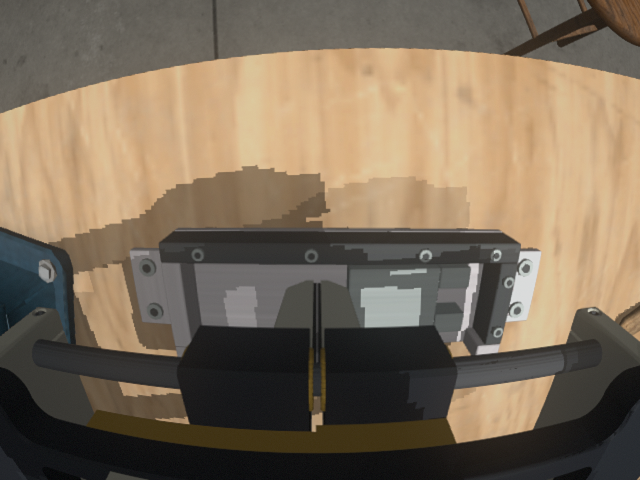

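apply_moves --pt "0.03 0 0 0 0 0" --pt "0.03 0 0 0 0 0" --pt "0.03 0 0 0 0 0" --pt "0.02 0 0 0 0 0" --pt "0.02 0 0 0 0 0" --pt "0.01 0 0 0 0 0" --pt "0.01 0 0 0 0 0" --pt "0 0 0 0 0 0" --pt "0 0 0 0 0 0" --pt "0 0 0 0 0 0"

```text
t: 37.25
eef_pos: [556.4, 110.0, 10.6]
tool_rot: [1.0, -0.029, 0.0, -0.0]
contact_force: [-0.3, 0.7, 0.7]
opening: 0.3
```

```bash
python3 plan.py; python3 - <<'E'
from h import *
im=grab_frame('wrist');cv2.imwrite("pics/w15.png",im[210:380,280:560].repeat(2,0).repeat(2,1))
E
```

```text
t 37.25 pos [556.4 110.   10.6] yaw -3.33 tiltz [ 1.e-04  0.e+00 -1.e+00] j [ 0.15  0.02  1.89 -0.    1.23  0.21] open 0.3 F [-0.3  0.7  0.7]
```

View pics/w15.png

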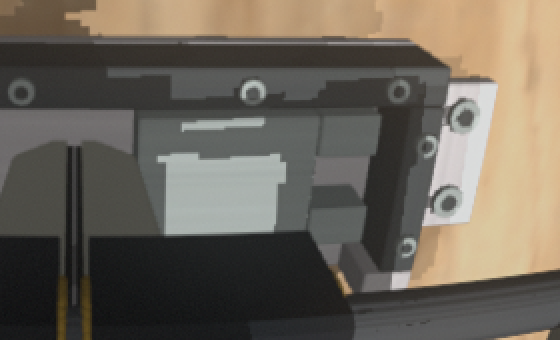

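apply_moves --pt "0.01 0 0 0 0 0" --pt "0.01 0 0 0 0 0" --pt "0.01 0 0 0 0 0" --pt "0.01 0 0 0 0 0" --pt "0 0 0 0 0 0" --pt "0 0 0 0 0 0" --pt "0 0 0 0 0 0" --pt "0 0 0 0 0 0" --pt "0 0 0 0 0 0" --pt "0 0 0 0 0 0"

```text
t: 38.55
eef_pos: [558.7, 109.9, 10.6]
tool_rot: [1.0, -0.029, 0.0, -0.0]
contact_force: [-1.3, -0.4, 1.0]
opening: 0.5
```

apply_moves --pt "0.01 0 0 0 0 0" --pt "0.01 0 0 0 0 0" --pt "0.01 0 0 0 0 0" --pt "0 0 0 0 0 0" --pt "0 0 0 0 0 0" --pt "0 0 0 0 0 0" --pt "0 0 0 0 0 0" --pt "0 0 0 0 0 0" --pt "0 0 0 0 0 0" --pt "0 0 0 0 0 0"

```text
t: 39.8
eef_pos: [560.5, 109.8, 10.5]
tool_rot: [1.0, -0.029, -0.0, -0.0]
contact_force: [-1.4, 0.2, 0.1]
opening: 0.7
```

```bash
python3 - <<'E'
from h import *
im=grab_frame('wrist');cv2.imwrite("pics/w16.png",im[210:380,280:560].repeat(2,0).repeat(2,1))
E
```

```text
(no output)
```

View pics/w16.png

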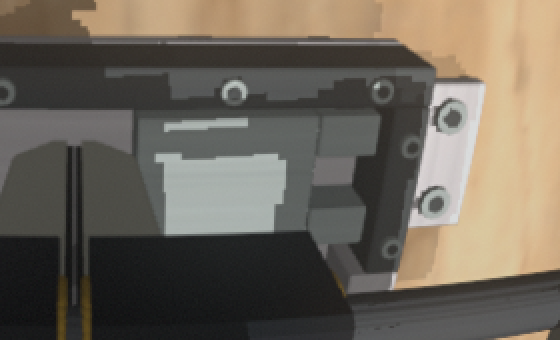

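apply_moves --pt "0.01 0 0 0 0 0" --pt "0.01 0 0 0 0 0" --pt "0.01 0 0 0 0 0" --pt "0 0 0 0 0 0" --pt "0 0 0 0 0 0" --pt "0 0 0 0 0 0" --pt "0 0 0 0 0 0" --pt "0 0 0 0 0 0" --pt "0 0 0 0 0 0" --pt "0 0 0 0 0 0"

```text
t: 41.1
eef_pos: [561.0, 109.8, 10.3]
tool_rot: [1.0, -0.029, -0.002, -0.0]
contact_force: [-14.4, 1.3, 5.4]
opening: 0.3
```

Contact with the end stop at 14 N. Now I'll back off, rise, go round to the window and push sideways.

apply_moves --pt "-0.07 0 0 0 0 0" --pt "0 0 -0.25 0 0 0" --pt "0 0 -0.35 0 0 0" --pt "0.1 0.1 0 0 0 0" --pt "0.22 0.22 0 0 0 0" --pt "0.25 0.24 0 0 0 0" --pt "0.21 0.18 0 0 0 0" --pt "0 0 0.2 0 0 0" --pt "0 0 0.2 0 0 0" --pt "0 0 0.2 0 0 0"

```text
t: 42.35
eef_pos: [601.7, 63.2, 9.2]
tool_rot: [1.0, -0.029, -0.0, -0.0]
contact_force: [-0.8, -0.0, -1.2]
opening: 0.2
```

```bash
python3 plan.py; python3 - <<'E'
from h import *
im=grab_frame('wrist');cv2.imwrite("pics/w17.png",im)
E
```

```text
t 42.35 pos [601.7  63.2   9.2] yaw -3.31 tiltz [-9.e-04  0.e+00 -1.e+00] j [0.06 0.1  1.81 0.   1.23 0.12] open 0.2 F [-0.8 -0.  -1.2]
```

View pics/w17.png

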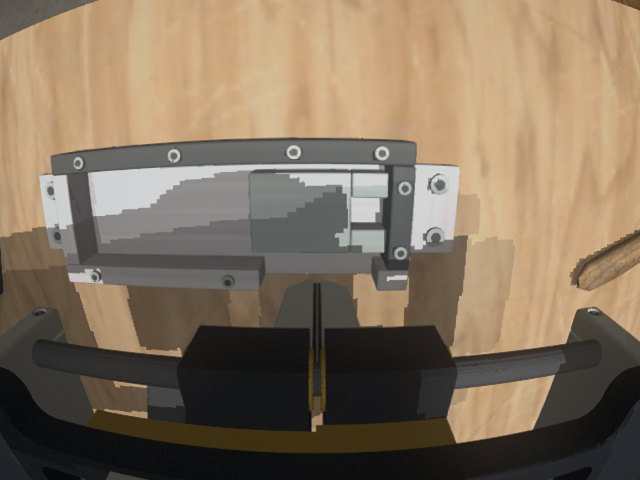

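The blank is up against the stop with a gap of about 4 mm to the rail, and the finger faces the window at (316,285). Pushing sideways.

apply_moves --pt "0 -0.05 0 0 0 0" --pt "0 -0.06 0 0 0 0" --pt "0 -0.06 0 0 0 0" --pt "0 -0.05 0 0 0 0" --pt "0 -0.04 0 0 0 0" --pt "0 -0.03 0 0 0 0" --pt "0 -0.02 0 0 0 0" --pt "0 -0.02 0 0 0 0" --pt "0 0 0 0 0 0" --pt "0 0 0 0 0 0"

```text
t: 43.65
eef_pos: [603.4, 82.7, 10.5]
tool_rot: [1.0, -0.029, -0.0, -0.0]
contact_force: [-0.5, 0.6, 0.7]
opening: 0.4
```

```bash
python3 plan.py; python3 - <<'E'
from h import *
im=grab_frame('wrist');cv2.imwrite("pics/w18.png",im)
E
```

```text
t 43.65 pos [603.4  82.7  10.5] yaw -3.33 tiltz [-0.e+00  2.e-04 -1.e+00] j [0.09 0.11 1.8  0.   1.23 0.15] open 0.4 F [-0.5  0.6  0.7]
```

View pics/w18.png

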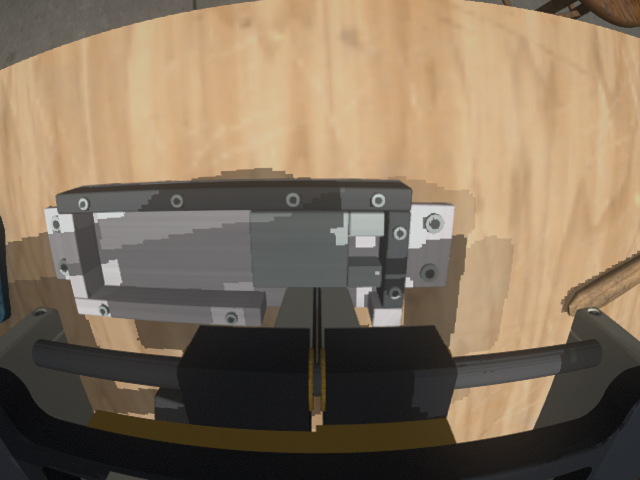

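apply_moves --pt "0 -0.02 0 0 0 0" --pt "0 -0.02 0 0 0 0" --pt "0 -0.01 0 0 0 0" --pt "0 -0.01 0 0 0 0" --pt "0 -0.01 0 0 0 0" --pt "0 0 0 0 0 0" --pt "0 0 0 0 0 0" --pt "0 0 0 0 0 0" --pt "0 0 0 0 0 0" --pt "0 0 0 0 0 0"

```text
t: 44.95
eef_pos: [603.5, 85.0, 10.6]
tool_rot: [1.0, -0.029, -0.0, 0.002]
contact_force: [-2.9, -16.0, 3.6]
opening: 0.5
```

```bash
python3 plan.py; python3 - <<'E'
from h import *
im=grab_frame('wrist');cv2.imwrite("pics/w19.png",cv2.resize(im[170:330,220:480],None,fx=3,fy=3,interpolation=cv2.INTER_CUBIC))
E
```

```text
t 44.95 pos [603.5  85.   10.6] yaw -3.35 tiltz [-8.0e-04 -3.2e-03 -1.0e+00] j [ 0.1   0.11  1.8  -0.    1.24  0.16] open 0.5 F [ -2.9 -16.    3.6]
```

View pics/w19.png

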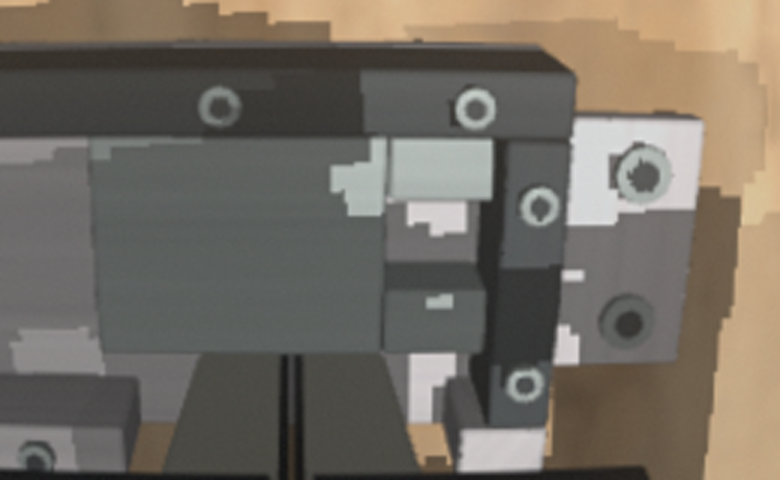

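apply_moves --pt "0 0.05 0 0 0 0" --pt "0 0.1 0 0 0 0" --pt "0 0 -0.3 0 0 0" --pt "0 0 -0.3 0 0 0" --pt "-0.3 -0.2 0 0 0 0" --pt "-0.33 -0.2 0 0 0 0" --pt "-0.2 -0.17 0 0 0 0" --pt "0 0 0.2 0 0 0" --pt "0 0 0.2 0 0 0" --pt "0 0 0.2 0 0 0"

```text
t: 46.25
eef_pos: [555.4, 114.6, 9.1]
tool_rot: [1.0, -0.029, -0.0, 0.0]
contact_force: [0.4, -0.5, -0.2]
opening: 0.4
```

apply_moves --pt "0.02 0 0 0 0 0" --pt "0.02 0 0 0 0 0" --pt "0.02 0 0 0 0 0" --pt "0.015 0 0 0 0 0" --pt "0.015 0 0 0 0 0" --pt "0.01 0 0 0 0 0" --pt "0.005 0 0 0 0 0" --pt "0 0 0 0 0 0" --pt "0 0 0 0 0 0" --pt "0 0 0 0 0 0"

```text
t: 47.5
eef_pos: [561.2, 114.5, 10.5]
tool_rot: [1.0, -0.029, -0.001, 0.0]
contact_force: [-6.4, -0.3, 3.2]
opening: 0.8
```

```bash
python3 plan.py
```

```text
t 47.5 pos [561.2 114.5  10.5] yaw -3.33 tiltz [-0.0012  0.     -1.    ] j [0.16 0.03 1.88 0.   1.23 0.21] open 0.8 F [-6.4 -0.3  3.2]
```

apply_moves --pt "0.01 0 0 0 0 0" --pt "0 0 0 0 0 0" --pt "0 0 0 0 0 0" --pt "-0.04 0 0 0 0 0" --pt "-0.06 0 0 0 0 0" --pt "0 0 -0.2 0 0 0" --pt "0 0 -0.4 0 0 0" --pt "0.3 0.3 -0.5 0 0 0" --pt "0.4 0.6 -0.4 0 0 0" --pt "0 0.6 -0.2 0 0 0"

```text
t: 48.75
eef_pos: [594.5, 21.5, 115.0]
tool_rot: [1.0, -0.029, 0.001, -0.0]
contact_force: [-0.1, -0.4, -1.0]
opening: 0.5
```

apply_moves --pt "0 0 0 0 0 0" --pt "0 0 0 0 0 0" --pt "0 0 0 0 0 0" --pt "0 0 0 0 0 0" --pt "0 0 0 0 0 0" --pt "0 0 0 0 0 0" --pt "0 0 0 0 0 0" --pt "0 0 0 0 0 0" --pt "0 0 0 0 0 0" --pt "0 0 0 0 0 0"

```text
t: 50.0
eef_pos: [593.0, 22.5, 112.5]
tool_rot: [1.0, -0.029, -0.0, -0.0]
contact_force: [0.2, -0.0, 0.3]
opening: 0.2
```

```bash
python3 plan.py; python3 - <<'E'
from h import *
m=camera_model('wrist');np.save('w20.npy',m['extrinsics'])
im=grab_frame('wrist');cv2.imwrite("pics/w20.png",im)
cv2.imwrite("pics/w20z.png",cv2.resize(im[60:260,170:430],None,fx=3,fy=3,interpolation=cv2.INTER_CUBIC))
cv2.imwrite("pics/t20.png",grab_frame('top'))
cv2.imwrite("pics/s20.png",grab_frame('scene'))
E
```

```text
t 50.0 pos [593.   22.5 112.5] yaw -3.34 tiltz [-0.  0. -1.] j [-0.01 -0.01  1.75  0.    1.41  0.05] open 0.2 F [ 0.2 -0.   0.3]
```

View pics/w20.png

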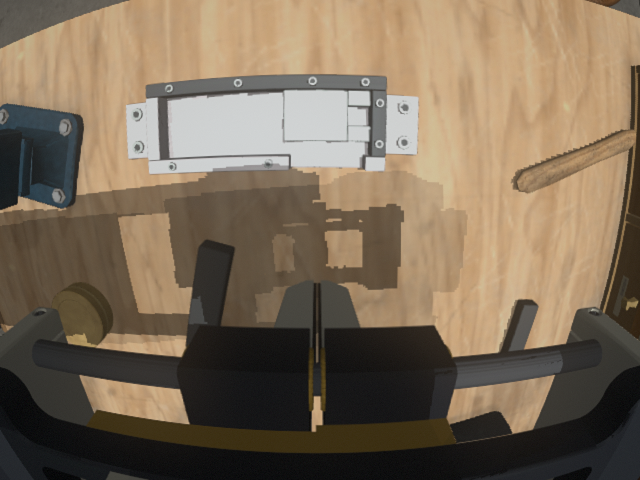

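View pics/t20.png

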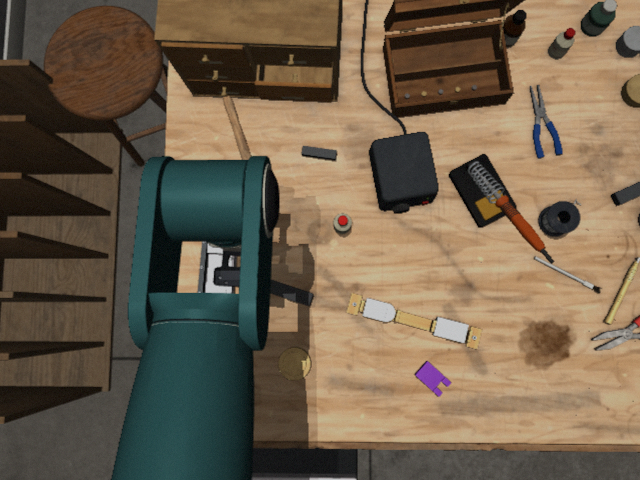

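View pics/w20z.png

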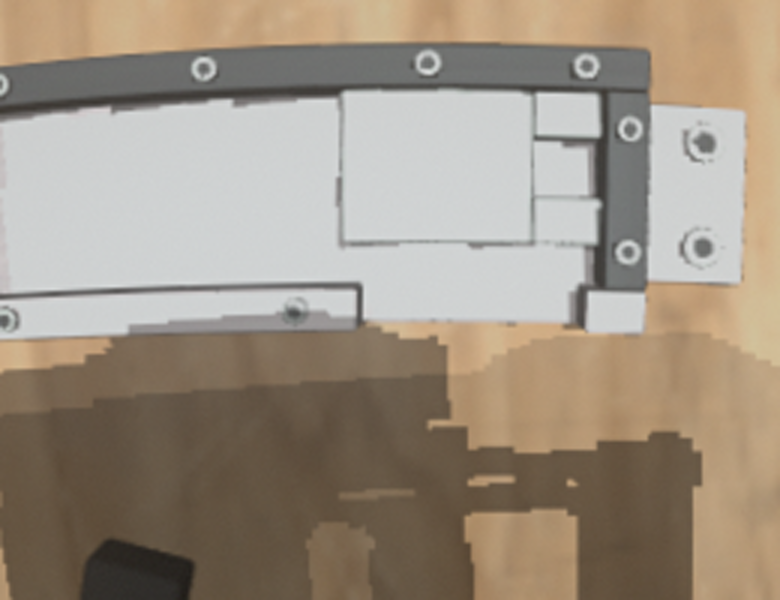

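```bash
python3 - <<'E'
from h import *
m=camera_model('wrist');m['extrinsics']=np.load('w20.npy');im=cv2.imread('pics/w20.png')
o=np.array([565.3,110.6]);a=np.radians(-3.4);dy=np.array([np.cos(a),np.sin(a)]);dx=np.array([dy[1],-dy[0]])
im=cv2.resize(im[60:190,230:430],None,fx=4,fy=4,interpolation=cv2.INTER_CUBIC)
def pr(P): 
    q=o+dx*P[0]+dy*P[1];return (proj('wrist',[*q,P[2]],m)-[230,60]+.5)*4-.5
for loop,c in (([(-23,10,20),(-23,70,20),(13,70,20),(13,10,20)],(0,0,255)),([(-23,14,26),(-23,70,26),(23,70,26),(23,66,26)],(255,0,0)),([(-33,0,26),(-33,80,26),(33,80,26)],(0,180,0))):
    cv2.polylines(im,[np.round([pr(P) for P in loop]).astype(int)],c!=(0,180,0),c,1)
cv2.imwrite('pics/w20o.png',im)
E
```

```text
(no output)
```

View pics/w20o.png

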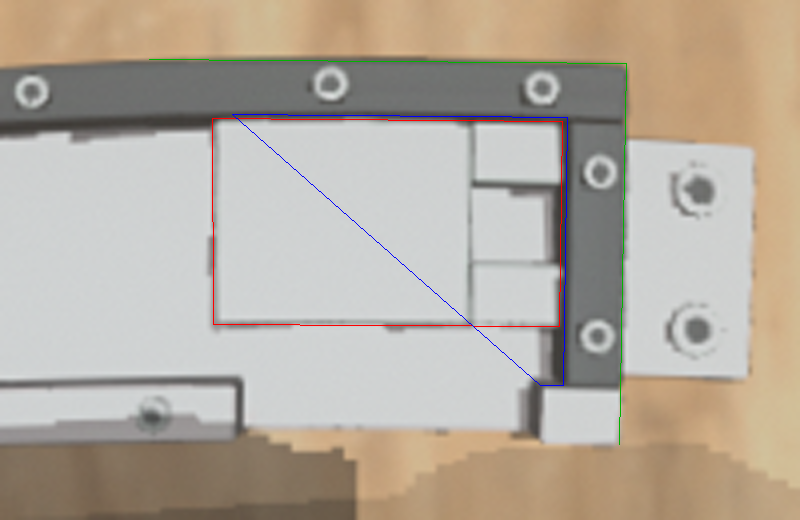

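The view matches the registered pose: the blank's outline falls on the predicted seat to within about a pixel. The other two blanks are still in the rack, the tin and bottle stand where they were, and the arm is clear. Handing in.

```bash
python3 - <<'E'
from plant import *
s=read_state();print(s['t'],s['contact_force'])
print(finish_job())
E
```

```text
50.15 [ 0.05738689 -0.12595414 -0.71393105]
the job is handed in; nothing more can be done
None
```

The job is done and handed in at 50.2 s of the 72 s allowed.

- **Stone:** I laid it flat on open bench at about (500, −25) mm, clear of the nest and the rack.
- **Forked blank:** I took it from the rack's middle seat and set it briefly on the bench so I could regrip it by its ends. I then lowered it into the nest, fork towards the end stop. It met the nest floor at about 6 N and was let go there.
- **Registering:** I pushed it against the end stop (14 N), then through the window against the side rail (16 N). A second push at the end stop met resistance at the same place.

**Last checks:** in the final wrist picture, the blank's outline matched the predicted seated pose to within about a pixel (roughly 0.5 mm). It was square and tight against both faces. The top view showed the plain and round blanks still in the rack and the tin and bottle where they had been. The arm was clear of everything, with the force near zero.

The cameras differed by 2–3 mm on the stone at first, which the 10 mm of play in the pocket absorbed. No check failed.

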